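Build up flanged hubs on a stand and cap them

ROBOT

A 7-joint arm with a two-finger parallel gripper is mounted at the origin on the work surface. World frame = base frame: x ahead of the robot, y to its left, z up, the work surface at z = 0. Lengths are in mm, angles in rad, forces in N, time in s.
With the tool pointing down it reaches from about 400 to 850 mm from the base axis. Payload 6.9 kg.
Tool frame: the origin (TCP) lies on the centre line of the jaws, within the pads' length; the fingertips stand 17 mm ahead of it and the grasp point (between the pads) lies 2 mm behind it; z points along the fingers, y is the line along which they close (so a half turn about z gives the same grasp; the last joint's range is limited). The gripper opens to 85 mm and grips with 20 to 120 N. Pads are 22 mm wide; open, the fingers measure 114 mm over their backs; the gripper's body (76 mm by 85 mm) begins 54 mm behind the grasp point. The pads swing forward as they close: fully open they stand 13 mm farther back than shut.
Start: joints at [-1.165, 0.507, -0.238, 1.5, 0.126, 1.149, -0.155], TCP at [185.197, 596.921, 248.275] pointing down, gripper open.
Joint ranges: [-3.08, 3.08], [-0.24, 2.05], [-1.43, 1.35], [0, 2.5], [-1.52, 4.66], [0.17, 1.96], [-2.89, 2.89]. Speed limits (rad/s): [2.39, 2.39, 3.14, 3.14, 3.14, 3.14, 3.14].

INTERFACE

Orientations are given as a rotation vector (axis times angle).
In Python, from cell import bot gives the robot as it stands. The module is installed in compiled form; this text tells all that it offers.
- The arm moves only by the shell command python3 -m creep 'ROWS' [FORCE]. ROWS is JSON, a list of rows, each an object of numbers: "rx", "ry", "rz": the turn, a rotation vector about the tool's x, y, z in rad; "tx", "ty", "tz": the shift along the tool's x, y, z in mm; "gripper": the closure, from 0 (fully open) to 1 (shut). A call has exactly 8 rows; each row shifts and turns the commanded pose from where the row before left it, along the tool's axes as they then stand; what a row does not reach is not made up. A row lasts 1/12 s, in which the tool goes at most 41.7 mm and 7.16 degrees, less where a joint would pass 70% of its speed; a pose out of reach is approached as far as the arm can. A call with a gripper value outside its range is refused whole. The fingers move at their own pace and stop on an object; FORCE is the grip in N (left out, the last holds). Time passes only in rows, so rows that do not move let the fingers close, or fill a call up. It gives the time, the measured TCP pose, the force, the opening and the grip force at its end, in the units of the state.
- bot.sense(): the state, without advancing time (a new reading comes with each control period).
- bot.read_camera(name): name is "side" or "top" or "wrist"; returns a dict with "image" (480x640x3 uint8, red, green, blue), "K" (3x3 intrinsics, pixels), "R" (3x3) and "t" (3): a world point X has camera coordinates R X + t. Camera axes: x right, y down, z forward; pixel columns grow to the right and rows downward; lengths in mm; the calibration is good to about 2 mm. A picture is of the moment at which its call begins. There is no depth.
- bot.sign_off(): hands the job in; it is judged then, once.
Trained networks look in a picture, given as the dict that the camera call returned (one of the last four; its "shot" number tells which), for a name from the list of things; names that differ only in an ending like _2 or _b are one class to them, and where a whole thing is asked for, a point or a joint stands for the part that bears it (a point fixed in the world has none). Each returns a list of dicts, best first, with "confidence" (0 to 1); they miss things now and then, are a little off and sometimes report something else, mostly with a low value. They report only what shows in the picture. A call takes as long as a camera call. They do not tell look-alikes from the thing itself.
- bot.regions_of(query, picture): "region" (480x640 bool, what is visible of it).
- bot.tip_of(query, picture): "xyz" ([x, y, z] in mm, in world coordinates, good to about 4 mm: a listed point, or the origin of a listed thing).
The state is a dict: "clock": time; "joint_positions": joint angles; "dq": joint speeds; "effort": joint torques, N m; "position": TCP position; "orientation": TCP orientation; "wrist_force": force on the tool from outside, world axes, zero at the start; "wrist_torque": the same for the moment, N m; "gripper_width": opening from 0.0 (shut) to 1.0 (fully open); "grip_force": force on a finger pad.
Only numpy, scipy, OpenCV 4.12 (cv2) and the standard library are available. Lean on these libraries where they do the work, as an engineer would, in place of code of your own. Each camera call takes 0.05 s, during which the arm holds its last target. There are 200 camera calls.

TASK

Take the end cap off the stand and put it down on the bench, and open the toolbox until its lid rests back on its stop. Stack all the flanged hubs from the toolbox on the stand's spigot, flange face down, one on another, the widest flange at the bottom and the narrowest at the top, each fully home; then put the end cap on top of the stack, leave the toolbox open, and do not disturb the other things on the bench.

Things in the scene. Friction and masses are not known exactly. Their poses are not given: they have to be found in the camera images.
- toolbox: black toolbox, fixed to the bench, 220 mm (its x) by 330 mm (its y), walls 80 mm high and 6 mm thick, floor 6 mm thick; origin at the centre of its underside, z up. The lid's hinge runs along the top of its +x wall; the hinge side is the robot's left. The front (-x) wall faces the robot's right
- lid (a joint): angle of the toolbox lid, rad: 0 shut, 1.9 resting on its stop, leaning a little outward. No spring: it falls shut before about 1.57, falls open after it. Lid 0.35 kg, 220 mm from hinge to front edge
- lid_handle (a point): middle of the round steel bar handle of the lid, bar 10 mm thick, 110 mm long along the toolbox's y, held by two arms at its ends 40 mm in front of the lid's front edge in the lid's plane (a vertical pinch can hold it through the whole swing, the bar turning between the fingers). 260 mm from the hinge axis
- lid_hinge (a point): point on the lid's hinge axis, at the middle of the toolbox's +x wall, 80.5 mm above the bench; the axis runs along the toolbox's y; the handle lies toward the toolbox's -x when shut and swings up and over to +x
- stand: fixed steel build-up stand: base plate 110 mm across and 12 mm thick, column 56 mm across up to 40 mm high, and on it the centring spigot, 28 mm across and 10 mm high with a chamfered tip; origin at the centre of the underside, z up
- seat (a point): centre of the stand's seating face, at the foot of the spigot, 40 mm above the bench, z up; a part seated home has its origin here
- hub_a: aluminium flanged hub, may be absent: flange 82 mm wide, 12 mm thick; hub 40 mm across from 12 to 34 mm high (grip here); spigot on top 28 mm across, 10 mm high, chamfered. Underside (flange face) has a recess 30.5 mm across, 12 mm deep; a part stacked on it sits 34 mm higher. Origin: centre of the underside, z up along the axis. Starts face down on the toolbox floor
- hub_b: aluminium flanged hub, may be absent: flange 72 mm wide, 12 mm thick; hub 40 mm across from 12 to 34 mm high (grip here); spigot on top 28 mm across, 10 mm high, chamfered. Underside (flange face) has a recess 30.5 mm across, 12 mm deep; a part stacked on it sits 34 mm higher. Origin: centre of the underside, z up along the axis. Starts face down on the toolbox floor
- hub_c: aluminium flanged hub, may be absent: flange 62 mm wide, 12 mm thick; hub 40 mm across from 12 to 34 mm high (grip here); spigot on top 28 mm across, 10 mm high, chamfered. Underside (flange face) has a recess 30.5 mm across, 12 mm deep; a part stacked on it sits 34 mm higher. Origin: centre of the underside, z up along the axis. Starts face down on the toolbox floor
- hub_d: aluminium flanged hub, may be absent: flange 52 mm wide, 12 mm thick; hub 40 mm across from 12 to 34 mm high (grip here); spigot on top 28 mm across, 10 mm high, chamfered. Underside (flange face) has a recess 30.5 mm across, 12 mm deep; a part stacked on it sits 34 mm higher. Origin: centre of the underside, z up along the axis. Starts face down on the toolbox floor
- cap: aluminium end cap: like the hubs but its flange is 48 mm wide, and it has no spigot on top: hub 40 mm across from 12 to 34 mm high, total 34 mm; same recess below. Origin at the centre of the underside, z up. Starts on the stand's spigot
- tin: bystander, leave alone: upright can, 72 mm across, 100 mm high; origin at the centre of its underside
- glass: bystander, leave alone: drinking glass, 66 mm across the rim, 110 mm high; origin at the centre of its underside
- screwdriver: bystander, leave alone: screwdriver 200 mm long, 26 mm thick, lying along its x; origin at the centre of its underside
- wrench: bystander, leave alone: wrench 180 mm long, 8 mm thick, lying along its x; origin at the centre of its underside
- disc_stack: bystander, leave alone: flat grinding disc stack, 116 mm across, 16 mm high; origin at the centre of its underside
Mind the look-alikes: they are no part of the job. What is shaped like the cap but orange is not meant. Of the things shaped like the stand, the steel one is meant.

How it is judged:
By the outcome, as a careful person would: the job done as asked, in the order asked, and still so for the second after the job is handed in, with the robot touching nothing.
Of hub_a, hub_b, hub_c, hub_d only 2 to 4 are there at a start; the rules pass over those that are not, and their reading is None.
At some moment in a run one of cap, hub_a, hub_b, hub_c, hub_d may be knocked a few centimetres aside while the robot is not near it.
Once in a run the grip may slacken for a moment while it holds something.
It also fails if it takes over 210 s, if anything falls off the work surface, if the arm or the gripper's body presses on something with over 40 N, if the wrist force passes 120 N, or if a joint passes its speed limit or range.

## Working session

There is one attempt and no reset: what is moved stays moved. The work goes in short steps, Python scripts to look and compute and a shell command to move; the robot and the scene stay as the last step left them, time stands still between calls to the robot, and variables do not carry over. Pictures are saved under pics/ and viewed, at most 14 in all, crops included, and the job is handed in when it is done.

```bash
mkdir -p pics; cat > h.py <<'E'
import numpy as np, cv2, json
from cell import bot
from scipy.spatial.transform import Rotation as Ro
def save(p,n,crop=None,s=1):
    im=p["image"][:,:,::-1]
    if crop: x0,y0,x1,y1=crop; im=im[y0:y1,x0:x1]
    if s!=1: im=cv2.resize(im,None,fx=s,fy=s,interpolation=cv2.INTER_CUBIC)
    cv2.imwrite("pics/"+n+".png",im)
def proj(p,X):
    c=p["R"]@np.asarray(X,float)+p["t"]; u=p["K"]@c; return u[:2]/u[2]
def ray(p,uv):
    d=p["R"].T@np.linalg.inv(p["K"])@np.array([uv[0],uv[1],1.]); return -p["R"].T@p["t"],d/np.linalg.norm(d)
def onz(p,uv,z):
    o,d=ray(p,uv); return o+d*(z-o[2])/d[2]
def tri(a):
    A=0;b=0
    for p,uv in a:
        o,d=ray(p,uv); M=np.eye(3)-np.outer(d,d); A=A+M; b=b+M@o
    return np.linalg.solve(A,b)
def st():
    s=bot.sense(); R=Ro.from_rotvec(s["orientation"]).as_matrix()
    print("t",s["clock"],"pos",np.round(s["position"],1),"w",round(s["gripper_width"],3),"gf",s["grip_force"],"F",np.round(s["wrist_force"],1)); print(np.round(R,3).tolist(), np.round(s["joint_positions"],2))
    return s,R
E
python3 - <<'E'
from h import *
st()
a=[bot.read_camera(n) for n in("top","side","wrist")]
for p,n in zip(a,("top","side","wrist")):
    save(p,n+"0")
    print(n,"cam",np.round(-p["R"].T@p["t"]),"axis",np.round(p["R"][2],2))
    for q in("toolbox","lid_handle","lid_hinge","stand","seat","cap","hub_a","tin","glass","screwdriver","wrench","disc_stack"):
        r=bot.tip_of(q,p); print(q,[(np.round(x["xyz"]).tolist(),round(x["confidence"],2),np.round(proj(p,x["xyz"])).tolist()) for x in r[:4]])
E
```

```text
t 0.0 pos [185.1 596.5 247.4] w 1.002 gf 0.0 F [ 0.2 -0.8  0.5]
[[-0.955, 0.296, -0.001], [0.296, 0.955, -0.002], [-0.0, -0.002, -1.0]] [-1.16  0.51 -0.24  1.5   0.13  1.15 -0.15]
top cam [ 309.  -33. 1554.] axis [ 0.15 -0.02 -0.99]
toolbox [([575.0, 237.0, 4.0], 0.65, [212.0, 223.0])]
lid_handle [([592.0, 86.0, 87.0], 0.76, [265.0, 213.0]), ([462.0, -241.0, 41.0], 0.63, [388.0, 267.0])]
lid_hinge [([554.0, 349.0, 80.0], 0.74, [163.0, 225.0]), ([589.0, 88.0, 86.0], 0.56, [265.0, 214.0])]
stand [([730.0, -266.0, 4.0], 0.7, [396.0, 173.0]), ([458.0, -240.0, -1.0], 0.67, [385.0, 270.0]), ([292.0, -199.0, -1.0], 0.64, [370.0, 332.0])]
seat [([291.0, -197.0, 41.0], 0.68, [371.0, 332.0]), ([461.0, -241.0, 46.0], 0.65, [388.0, 268.0]), ([731.0, -269.0, 0.0], 0.33, [397.0, 173.0])]
cap [([456.0, -234.0, 42.0], 0.61, [385.0, 269.0]), ([461.0, -370.0, -4.0], 0.51, [433.0, 270.0])]
hub_a []
tin [([754.0, -47.0, 1.0], 0.66, [318.0, 163.0])]
glass [([328.0, -356.0, 0.0], 0.59, [428.0, 319.0]), ([729.0, -268.0, 2.0], 0.56, [396.0, 174.0])]
screwdriver [([437.0, -15.0, -4.0], 0.72, [303.0, 276.0])]
[... 578 characters left out ...]
, 372.0]), ([456.0, -239.0, 1.0], 0.57, [306.0, 320.0]), ([731.0, -268.0, 0.0], 0.33, [420.0, 320.0])]
hub_a []
tin [([757.0, -45.0, -1.0], 0.68, [409.0, 249.0]), ([322.0, -356.0, 3.0], 0.31, [251.0, 371.0])]
glass [([325.0, -354.0, 2.0], 0.97, [252.0, 370.0]), ([436.0, -21.0, 1.0], 0.62, [292.0, 251.0])]
screwdriver [([435.0, -20.0, 1.0], 0.65, [291.0, 251.0])]
wrench [([732.0, -270.0, -1.0], 0.88, [421.0, 321.0]), ([434.0, -18.0, 3.0], 0.74, [291.0, 250.0])]
disc_stack [([602.0, -451.0, 0.0], 0.92, [382.0, 400.0])]
wrist cam [108. 621. 374.] axis [ 0.3  -0.09 -0.95]
toolbox []
lid_handle []
lid_hinge []
stand []
seat []
cap []
hub_a []
tin []
glass []
screwdriver []
wrench []
disc_stack []
```

```bash
python3 - <<'E'
import cv2
a=cv2.imread("pics/top0.png")[110:390,130:530]; cv2.imwrite("pics/topc.png",cv2.resize(a,None,fx=2,fy=2,interpolation=cv2.INTER_CUBIC))
a=cv2.imread("pics/side0.png")[90:420,190:470]; cv2.imwrite("pics/sidec.png",cv2.resize(a,None,fx=1.8,fy=1.8,interpolation=cv2.INTER_CUBIC))
E
```

```text
(no output)
```

View pics/topc.png

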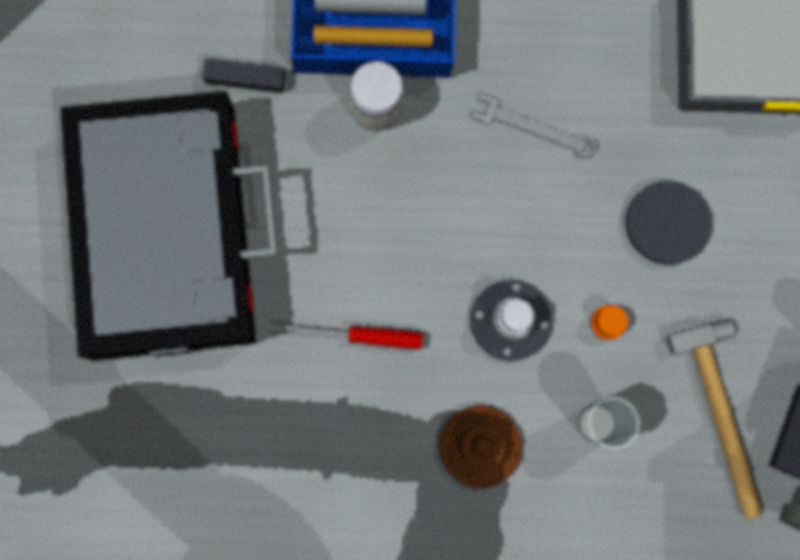

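View pics/sidec.png

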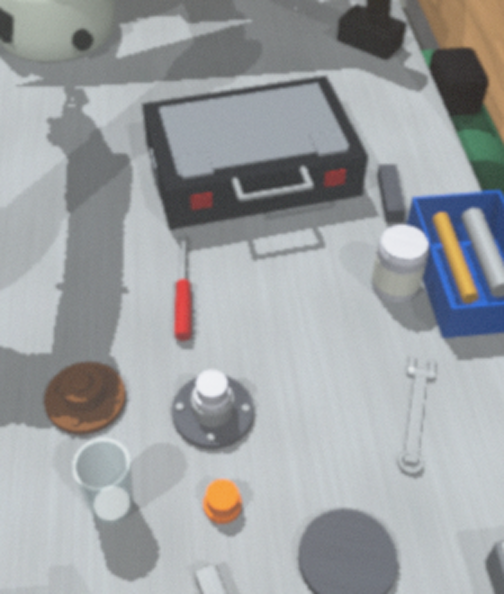

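The steel stand carrying the aluminium cap is at full-image top (386,269), with a grey bolted base. The rusty brown stand at (370,332) and the orange cap at (433,270) are look-alikes. The toolbox is at (212,223), with its handle at (265,213). I'm moving above the steel stand now.

```bash
R='{"tx":-29,"ty":-27}'; 
python3 -m creep '[{"rz":-0.1},{"rz":-0.1},{"rz":-0.1},{"tx":-29,"ty":-27},{"tx":-29,"ty":-27},{"tx":-29,"ty":-27},{"tx":-29,"ty":-27},{"tx":-29,"ty":-27}]' 60
python3 -m creep '[{"tx":-29,"ty":-27},{"tx":-29,"ty":-27},{"tx":-29,"ty":-27},{"tx":-29,"ty":-27},{"tx":-29,"ty":-27},{"tx":-29,"ty":-27},{"tx":-29,"ty":-27},{"tx":-29,"ty":-27}]'
python3 -c "from h import *;st()"
```

```text
t 1.95 pos [185.2 596.9 248.3] w 0.998 gf 0.0 F [ 0.2 -0.2  0.3]
[[-0.955, 0.296, -0.0], [0.296, 0.955, 0.0], [0.0, 0.0, -1.0]] [-1.16  0.51 -0.24  1.5   0.13  1.15 -0.15]$[0]: bad value
$[0]: bad value
```

```bash

python3 -m creep '[{"rx":0,"ry":0,"rz":-0.1,"tx":0,"ty":0,"tz":0,"gripper":0},{"rx":0,"ry":0,"rz":-0.1,"tx":0,"ty":0,"tz":0,"gripper":0},{"rx":0,"ry":0,"rz":-0.1,"tx":0,"ty":0,"tz":0,"gripper":0},{"rx":0,"ry":0,"rz":0,"tx":-29,"ty":-27,"tz":0,"gripper":0},{"rx":0,"ry":0,"rz":0,"tx":-29,"ty":-27,"tz":0,"gripper":0},{"rx":0,"ry":0,"rz":0,"tx":-29,"ty":-27,"tz":0,"gripper":0},{"rx":0,"ry":0,"rz":0,"tx":-29,"ty":-27,"tz":0,"gripper":0},{"rx":0,"ry":0,"rz":0,"tx":-29,"ty":-27,"tz":0,"gripper":0}]' 60
python3 -c "from h import *;st()"
```

```text
clock: 2.62
position: [331.2, 460.4, 248.4]
orientation: [0.001, 3.141, 0.0]
wrist_force: [-0.5, 1.4, 0.4]
gripper_width: 0.998
grip_force: 0.0
t 2.6167 pos [331.2 460.4 248.4] w 0.998 gf 0.0 F [-0.5  1.4  0.4]
[[-1.0, 0.001, 0.0], [0.001, 1.0, 0.0], [-0.0, 0.0, -1.0]] [-0.79  0.42 -0.3   1.66  0.14  1.08  0.44]
```

```bash

python3 -m creep '[{"rx":0,"ry":0,"rz":0,"tx":-29,"ty":-27,"tz":0,"gripper":0},{"rx":0,"ry":0,"rz":0,"tx":-29,"ty":-27,"tz":0,"gripper":0},{"rx":0,"ry":0,"rz":0,"tx":-29,"ty":-27,"tz":0,"gripper":0},{"rx":0,"ry":0,"rz":0,"tx":-29,"ty":-27,"tz":0,"gripper":0},{"rx":0,"ry":0,"rz":0,"tx":-29,"ty":-27,"tz":0,"gripper":0},{"rx":0,"ry":0,"rz":0,"tx":-29,"ty":-27,"tz":0,"gripper":0},{"rx":0,"ry":0,"rz":0,"tx":-29,"ty":-27,"tz":0,"gripper":0},{"rx":0,"ry":0,"rz":0,"tx":-29,"ty":-27,"tz":0,"gripper":0}]'
python3 -m creep '[{"rx":0,"ry":0,"rz":0,"tx":9,"ty":-40,"tz":0,"gripper":0},{"rx":0,"ry":0,"rz":0,"tx":9,"ty":-40,"tz":0,"gripper":0},{"rx":0,"ry":0,"rz":0,"tx":9,"ty":-40,"tz":0,"gripper":0},{"rx":0,"ry":0,"rz":0,"tx":9,"ty":-40,"tz":0,"gripper":0},{"rx":0,"ry":0,"rz":0,"tx":9,"ty":-40,"tz":0,"gripper":0},{"rx":0,"ry":0,"rz":0,"tx":9,"ty":-40,"tz":0,"gripper":0},{"rx":0,"ry":0,"rz":0,"tx":9,"ty":-40,"tz":0,"gripper":0},{"rx":0,"ry":0,"rz":0,"tx":9,"ty":-40,"tz":0,"gripper":0}]'
python3 - <<'E'
from h import *
st()
p=bot.read_camera("wrist");save(p,"w1")
for q in("stand","seat","cap"):
    print(q,[(np.round(x["xyz"]).tolist(),round(x["confidence"],2),np.round(proj(p,x["xyz"])).tolist()) for x in bot.tip_of(q,p)[:4]])
E
```

```text
clock: 3.28
position: [563.1, 244.0, 248.5]
orientation: [0.001, 3.141, 0.0]
wrist_force: [0.5, 1.3, -0.1]
gripper_width: 1.001
grip_force: 0.0
clock: 3.95
position: [488.9, -76.1, 248.6]
orientation: [0.001, 3.141, -0.0]
wrist_force: [0.8, -0.7, -0.1]
gripper_width: 1.002
grip_force: 0.0
t 3.95 pos [488.9 -76.1 248.6] w 1.002 gf 0.0 F [ 0.8 -0.7 -0.1]
[[-1.0, 0.001, 0.001], [0.001, 1.0, -0.0], [-0.001, -0.0, -1.0]] [ 0.24  0.3  -0.18  1.83  0.06  1.01  1.6 ]
stand [([462.0, -234.0, -2.0], 0.74, [178.0, 179.0]), ([757.0, -46.0, 2.0], 0.49, [341.0, 393.0])]
seat []
cap [([463.0, -374.0, 0.0], 0.82, [52.0, 180.0]), ([464.0, -240.0, 40.0], 0.58, [156.0, 187.0]), ([754.0, -47.0, 1.0], 0.56, [340.0, 391.0])]
```

```bash

python3 -m creep '[{"rx":0,"ry":0,"rz":0,"tx":9,"ty":-40,"tz":0,"gripper":0},{"rx":0,"ry":0,"rz":0,"tx":9,"ty":-40,"tz":0,"gripper":0},{"rx":0,"ry":0,"rz":0,"tx":9,"ty":-40,"tz":0,"gripper":0},{"rx":0,"ry":0,"rz":0,"tx":9,"ty":-40,"tz":0,"gripper":0},{"rx":0,"ry":0,"rz":0,"tx":0,"ty":0,"tz":0,"gripper":0},{"rx":0,"ry":0,"rz":0,"tx":0,"ty":0,"tz":0,"gripper":0},{"rx":0,"ry":0,"rz":0,"tx":0,"ty":0,"tz":0,"gripper":0},{"rx":0,"ry":0,"rz":0,"tx":0,"ty":0,"tz":0,"gripper":0}]'
cat > tipw.py <<'E'
from h import *
import sys
def obs(cams,qs):
    out={}
    for n in cams:
        p=bot.read_camera(n)
        for q in qs:
            for x in bot.regions_of(q,p)[:3]:
                m=x["region"]; ys,xs=np.nonzero(m)
                print(n,"reg",q,round(x["confidence"],2),"bbox",xs.min(),ys.min(),xs.max(),ys.max(),"cen",round(xs.mean(),1),round(ys.mean(),1),"rgb",p["image"][m].mean(0).round())
            print(n,"tip",q,[(np.round(x["xyz"],1).tolist(),round(x["confidence"],2)) for x in bot.tip_of(q,p)[:4]])
        out[n]=p
    return out
E
python3 - <<'E'
from tipw import *
st()
o=obs(("wrist","top","side"),("stand","seat","cap"))
save(o["wrist"],"w2")
E
```

```text
clock: 4.82
position: [454.6, -232.0, 248.3]
orientation: [-0.005, 3.141, 0.002]
wrist_force: [0.5, 0.6, -0.3]
gripper_width: 0.997
grip_force: 0.0
t 4.8167 pos [ 454.6 -232.   248.3] w 0.997 gf 0.0 F [ 0.5  0.6 -0.3]
[[-1.0, -0.003, 0.0], [-0.003, 1.0, 0.001], [-0.0, 0.001, -1.0]] [ 0.51  0.33 -0.12  1.8   0.04  1.02  1.95]
wrist reg stand 0.69 bbox 299 0 413 97 cen 355.6 43.3 rgb [93. 63. 43.]
wrist reg stand 0.62 bbox 266 158 364 256 cen 315.1 203.0 rgb [80. 82. 84.]
wrist tip stand [([460.1, -239.3, -2.2], 0.9), ([292.3, -199.7, 0.3], 0.63)]
wrist reg seat 0.75 bbox 299 0 413 97 cen 355.8 43.3 rgb [93. 63. 43.]
wrist reg seat 0.58 bbox 266 159 364 255 cen 315.1 202.9 rgb [80. 81. 83.]
wrist tip seat [([731.5, -271.7, 1.3], 0.74), ([287.3, -197.9, 38.9], 0.73), ([325.0, -353.3, -0.5], 0.17)]
wrist reg cap 0.84 bbox 291 194 338 245 cen 314.4 219.2 rgb [167. 168. 171.]
wrist reg cap 0.77 bbox 169 187 219 232 cen 193.9 210.0 rgb [176.  99.  45.]
wrist tip cap [([459.8, -237.1, 39.0], 0.9), ([461.1, -370.9, -4.5], 0.55)]
top reg stand 0.79 bbox 365 250 387 289 cen 375.1 275.6 rgb [75.
[... 594 characters left out ...]
 bbox 215 291 258 330 cen 236.6 310.9 rgb [144. 109.  87.]
side reg stand 0.73 bbox 286 300 330 338 cen 308.0 321.6 rgb [122. 124. 129.]
side tip stand [([285.6, -197.8, -1.2], 0.97), ([454.2, -235.8, 0.3], 0.55), ([589.8, 88.0, 88.0], 0.25)]
side reg seat 0.93 bbox 215 291 259 330 cen 237.0 310.6 rgb [145. 111.  89.]
side reg seat 0.81 bbox 286 300 330 338 cen 307.8 321.6 rgb [122. 124. 129.]
side tip seat [([461.7, -237.0, 42.5], 0.87), ([287.0, -196.8, 41.7], 0.86)]
side reg cap 0.65 bbox 298 296 317 318 cen 307.6 307.2 rgb [202. 203. 207.]
side reg cap 0.61 bbox 304 357 323 380 cen 313.4 368.7 rgb [221. 145.  71.]
side tip cap [([454.2, -234.1, 35.5], 0.88), ([456.8, -370.3, 2.7], 0.72)]
```

```bash
python3 - <<'E'
import cv2
a=cv2.imread("pics/w2.png")[120:290,150:400]; cv2.imwrite("pics/w2c.png",cv2.resize(a,None,fx=3,fy=3,interpolation=cv2.INTER_CUBIC))
E
```

```text
(no output)
```

View pics/w2c.png

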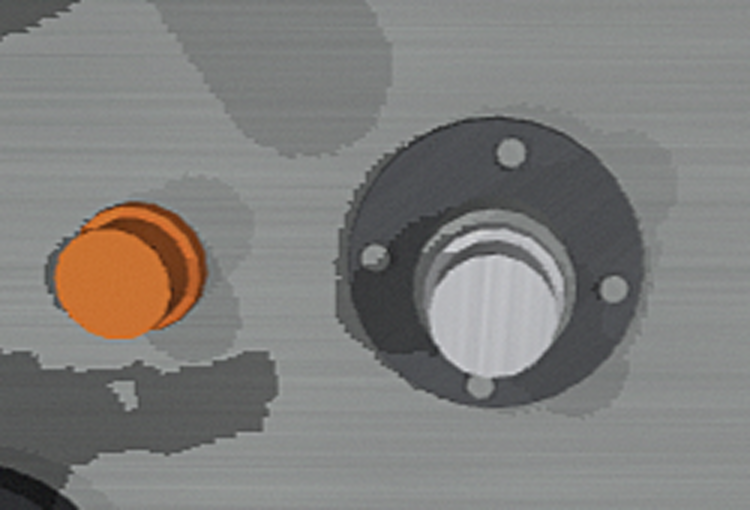

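The crop confirms it: the aluminium cap sits on the grey steel stand, with the cap's top disc at wrist pixel (314,225) and the plate disc at (315,207). The orange look-alike is at (191,214).

```bash
cat >> h.py <<'E'
from scipy.optimize import least_squares
def disc(p,mask,z,g):
    """fit world xy of a horizontal disc's centre/radius at height z from the mask's outer contour"""
    c=max(cv2.findContours(mask.astype(np.uint8),cv2.RETR_EXTERNAL,cv2.CHAIN_APPROX_NONE)[0],key=cv2.contourArea)[:,0]
    h=cv2.convexHull(c)[:,0]
    P=np.array([onz(p,q,z)[:2] for q in c])
    r=least_squares(lambda a:np.hypot(P[:,0]-a[0],P[:,1]-a[1])-a[2],[*P.mean(0),g],loss="soft_l1").x
    return r.round(1)
E
python3 - <<'E'
from h import *
s,R=st()
p=bot.read_camera("wrist"); g=p["image"].astype(int)
print("cap top z74",onz(p,(314.3,225.3),74).round(1),"plate z12",onz(p,(315.3,207.3),12).round(1))
top=cv2.inRange(p["image"],(165,165,165),(255,255,255)); 
n,l=cv2.connectedComponents(top); m=l==l[228,314]
print(m.sum()); 
for z in (69,74,79): print(z,disc(p,m,z,20))
q=p["image"][:,:,0]<110; n,l,stt,c=cv2.connectedComponentsWithStats(q.astype(np.uint8)); k=l[180,315]; print(stt[k],c[k], disc(p,l==k,12,55))
print("TCP proj",proj(p,s["position"]))
E
```

```text
t 5.8667 pos [ 453.5 -234.3  248.3] w 0.999 gf 0.0 F [-0.5  0.1  0.6]
[[-1.0, 0.001, 0.0], [0.001, 1.0, -0.0], [-0.0, -0.0, -1.0]] [ 0.52  0.33 -0.12  1.8   0.04  1.02  1.95]
cap top z74 [ 458.8 -238.7   74. ] plate z12 [ 455.9 -238.4   12. ]
1320
69 [ 461.5 -236.4   19.4]
74 [ 460.1 -236.4   19.1]
79 [ 458.6 -236.3   18.8]
[ 264  160  103   97 5502] [314.15194475 204.04943657] [ 459.4 -237.9   55.5]
TCP proj [318.82942317 324.07897882]
```

```bash

python3 -m creep '[{"rx":0,"ry":0,"rz":0,"tx":-6,"ty":-3,"tz":30,"gripper":0},{"rx":0,"ry":0,"rz":0,"tx":0,"ty":0,"tz":30,"gripper":0},{"rx":0,"ry":0,"rz":0,"tx":0,"ty":0,"tz":30,"gripper":0},{"rx":0,"ry":0,"rz":0,"tx":0,"ty":0,"tz":30,"gripper":0},{"rx":0,"ry":0,"rz":0,"tx":0,"ty":0,"tz":30,"gripper":0},{"rx":0,"ry":0,"rz":0,"tx":0,"ty":0,"tz":15,"gripper":0},{"rx":0,"ry":0,"rz":0,"tx":0,"ty":0,"tz":10,"gripper":0},{"rx":0,"ry":0,"rz":0,"tx":0,"ty":0,"tz":2,"gripper":0}]'
python3 -m creep '[{"rx":0,"ry":0,"rz":0,"tx":0,"ty":0,"tz":0,"gripper":1},{"rx":0,"ry":0,"rz":0,"tx":0,"ty":0,"tz":0,"gripper":1},{"rx":0,"ry":0,"rz":0,"tx":0,"ty":0,"tz":0,"gripper":1},{"rx":0,"ry":0,"rz":0,"tx":0,"ty":0,"tz":0,"gripper":1},{"rx":0,"ry":0,"rz":0,"tx":0,"ty":0,"tz":0,"gripper":1},{"rx":0,"ry":0,"rz":0,"tx":0,"ty":0,"tz":0,"gripper":1},{"rx":0,"ry":0,"rz":0,"tx":0,"ty":0,"tz":0,"gripper":1},{"rx":0,"ry":0,"rz":0,"tx":0,"ty":0,"tz":0,"gripper":1}]' 60
```

```text
clock: 6.58
position: [458.9, -237.0, 69.7]
orientation: [-0.001, -3.139, -0.002]
wrist_force: [-0.4, 0.8, 1.0]
gripper_width: 0.998
grip_force: 0.0
clock: 7.25
position: [460.2, -237.6, 72.8]
orientation: [0.001, 3.139, -0.002]
wrist_force: [-0.7, 0.6, 6.8]
gripper_width: 0.44
grip_force: 59.4
```

```bash

python3 -m creep '[{"rx":0,"ry":0,"rz":0,"tx":0,"ty":0,"tz":-15,"gripper":1},{"rx":0,"ry":0,"rz":0,"tx":0,"ty":0,"tz":-35,"gripper":1},{"rx":0,"ry":0,"rz":0,"tx":0,"ty":0,"tz":-30,"gripper":1},{"rx":0,"ry":0,"rz":0,"tx":-26,"ty":21,"tz":0,"gripper":1},{"rx":0,"ry":0,"rz":0,"tx":-26,"ty":21,"tz":0,"gripper":1},{"rx":0,"ry":0,"rz":0,"tx":-26,"ty":21,"tz":0,"gripper":1},{"rx":0,"ry":0,"rz":0,"tx":-26,"ty":21,"tz":0,"gripper":1},{"rx":0,"ry":0,"rz":0,"tx":-26,"ty":21,"tz":0,"gripper":1}]'
python3 -m creep '[{"rx":0,"ry":0,"rz":0,"tx":0,"ty":0,"tz":30,"gripper":1},{"rx":0,"ry":0,"rz":0,"tx":0,"ty":0,"tz":30,"gripper":1},{"rx":0,"ry":0,"rz":0,"tx":0,"ty":0,"tz":25,"gripper":1},{"rx":0,"ry":0,"rz":0,"tx":0,"ty":0,"tz":15,"gripper":1},{"rx":0,"ry":0,"rz":0,"tx":0,"ty":0,"tz":10,"gripper":1},{"rx":0,"ry":0,"rz":0,"tx":0,"ty":0,"tz":5,"gripper":1},{"rx":0,"ry":0,"rz":0,"tx":0,"ty":0,"tz":0,"gripper":1},{"rx":0,"ry":0,"rz":0,"tx":0,"ty":0,"tz":0,"gripper":1}]'
```

```text
clock: 7.92
position: [590.7, -131.3, 152.1]
orientation: [0.002, 3.141, -0.0]
wrist_force: [0.7, -0.9, -1.3]
gripper_width: 0.444
grip_force: 60.7
clock: 8.58
position: [590.1, -132.6, 37.2]
orientation: [0.002, 3.14, -0.0]
wrist_force: [0.6, -1.0, -1.8]
gripper_width: 0.443
grip_force: 60.7
```

```bash

python3 -m creep '[{"rx":0,"ry":0,"rz":0,"tx":0,"ty":0,"tz":2,"gripper":1},{"rx":0,"ry":0,"rz":0,"tx":0,"ty":0,"tz":2,"gripper":1},{"rx":0,"ry":0,"rz":0,"tx":0,"ty":0,"tz":0,"gripper":1},{"rx":0,"ry":0,"rz":0,"tx":0,"ty":0,"tz":0,"gripper":0},{"rx":0,"ry":0,"rz":0,"tx":0,"ty":0,"tz":0,"gripper":0},{"rx":0,"ry":0,"rz":0,"tx":0,"ty":0,"tz":0,"gripper":0},{"rx":0,"ry":0,"rz":0,"tx":0,"ty":0,"tz":0,"gripper":0},{"rx":0,"ry":0,"rz":0,"tx":0,"ty":0,"tz":0,"gripper":0}]'
python3 -m creep '[{"rx":0,"ry":0,"rz":0,"tx":0,"ty":0,"tz":-20,"gripper":0},{"rx":0,"ry":0,"rz":0,"tx":0,"ty":0,"tz":-35,"gripper":0},{"rx":0,"ry":0,"rz":0,"tx":0,"ty":0,"tz":-35,"gripper":0},{"rx":0,"ry":0,"rz":0,"tx":0,"ty":0,"tz":-35,"gripper":0},{"rx":0,"ry":0,"rz":0,"tx":0,"ty":30,"tz":-25,"gripper":0},{"rx":0,"ry":0,"rz":0,"tx":0,"ty":40,"tz":0,"gripper":0},{"rx":0,"ry":0,"rz":0,"tx":0,"ty":40,"tz":0,"gripper":0},{"rx":0,"ry":0,"rz":0,"tx":0,"ty":0,"tz":0,"gripper":0}]'
python3 - <<'E'
from tipw import *
s,R=st()
o=obs(("wrist","top","side"),("cap","lid_handle","lid_hinge","toolbox"))
p=o["top"]
# empty stand now: spigot visible
print([ (np.round(x["xyz"],1).tolist(),x["confidence"]) for x in bot.tip_of("seat",p)])
save(o["wrist"],"w3")
E
```

```text
clock: 9.25
position: [589.6, -132.4, 32.4]
orientation: [0.001, 3.142, -0.0]
wrist_force: [-0.2, 0.3, -0.4]
gripper_width: 0.999
grip_force: 0.0
clock: 9.92
position: [589.8, -11.5, 183.3]
orientation: [-0.016, 3.14, 0.01]
wrist_force: [0.4, 0.8, -0.2]
gripper_width: 1.0
grip_force: 0.0
t 9.9167 pos [589.8 -11.5 183.3] w 1.0 gf 0.0 F [ 0.4  0.8 -0.2]
[[-1.0, -0.01, 0.002], [-0.01, 1.0, 0.007], [-0.002, 0.007, -1.0]] [ 0.06  0.51 -0.13  1.69  0.07  0.95  1.49]
wrist reg cap 0.85 bbox 153 192 215 247 cen 184.1 219.9 rgb [198. 199. 201.]
wrist reg cap 0.24 bbox 451 0 639 412 cen 571.4 202.4 rgb [ 96.  99. 100.]
wrist tip cap [([589.3, -137.4, 2.9], 0.55)]
wrist reg lid_handle 0.81 bbox 451 0 639 412 cen 571.6 202.3 rgb [ 96.  99. 100.]
wrist tip lid_handle [([588.0, 92.3, 86.1], 0.78)]
wrist reg lid_hinge 0.64 bbox 451 0 639 412 cen 571.7 202.3 rgb [ 96.  99. 100.]
wrist tip lid_hinge []
wrist reg toolbox 0.65 bbox 451 0 639 412 cen 552.6 192.1 rgb [81. 81. 82.]
wrist tip toolbox [([568.7, 231.5, 0.6], 0.58)]
top reg cap 0.56 bbox 425 262 443 279 cen 434.1 270.5 rgb [178.  88.  17.]
to
[... 649 characters left out ...]
ox 346 265 364 287 cen 354.8 276.1 rgb [200. 201. 206.]
side tip cap [([460.6, -366.5, -1.5], 0.67), ([585.8, -133.2, -5.5], 0.54)]
side reg lid_handle 0.86 bbox 270 138 394 201 cen 319.8 168.0 rgb [123. 127. 132.]
side reg lid_handle 0.58 bbox 345 266 363 286 cen 354.5 276.4 rgb [199. 201. 206.]
side tip lid_handle [([591.1, 90.2, 86.2], 0.73), ([588.4, -131.5, -2.9], 0.56)]
side reg lid_hinge 0.86 bbox 269 138 394 201 cen 319.3 167.6 rgb [122. 127. 131.]
side tip lid_hinge [([555.1, 343.5, 78.3], 0.87), ([461.9, -235.2, 40.3], 0.24)]
side reg toolbox 0.77 bbox 269 138 394 216 cen 322.6 177.0 rgb [107. 108. 112.]
side tip toolbox [([569.7, 238.6, 0.1], 0.64)]
[([291.3, -199.1, 41.8], 0.86)]
```

```bash

python3 -m creep '[{"rx":0,"ry":0,"rz":-0.07,"tx":0,"ty":0,"tz":0,"gripper":0.68},{"rx":0,"ry":0,"rz":-0.07,"tx":0,"ty":0,"tz":0,"gripper":0.68},{"rx":0,"ry":0,"rz":0,"tx":-5,"ty":35,"tz":0,"gripper":0.68},{"rx":0,"ry":0,"rz":0,"tx":-5,"ty":35,"tz":0,"gripper":0.68},{"rx":0,"ry":0,"rz":0,"tx":-5,"ty":20,"tz":0,"gripper":0.68},{"rx":0,"ry":0,"rz":0,"tx":0,"ty":10,"tz":0,"gripper":0.68},{"rx":0,"ry":0,"rz":0,"tx":0,"ty":0,"tz":0,"gripper":0.68},{"rx":0,"ry":0,"rz":0,"tx":0,"ty":0,"tz":0,"gripper":0.68}]'
python3 - <<'E'
from h import *
s,R=st()
p=bot.read_camera("wrist");save(p,"w4")
print([(np.round(x["xyz"],1).tolist(),round(x["confidence"],2)) for x in bot.tip_of("lid_handle",p)])
print(proj(p,[591,89,85]),"tcp",proj(p,s["position"]-[0,0,0]), proj(p,s["position"]-[0,0,95]))
E
```

```text
clock: 11.98
position: [590.5, 77.9, 182.2]
orientation: [0.219, -3.134, 0.002]
wrist_force: [-0.1, 0.3, 0.2]
gripper_width: 0.321
grip_force: 0.0
t 11.9833 pos [590.5  77.9 182.2] w 0.321 gf 0.0 F [-0.1  0.3  0.2]
[[-0.99, -0.139, -0.0], [-0.139, 0.99, -0.001], [0.0, -0.001, -1.0]] [-0.07  0.52 -0.16  1.68  0.1   0.96  1.44]
[([590.2, 94.6, 87.5], 0.82)]
[334.37125283 250.63829499] tcp [318.8063203  323.98270851] [319.02015817 249.04483505]
```

View pics/w4.png

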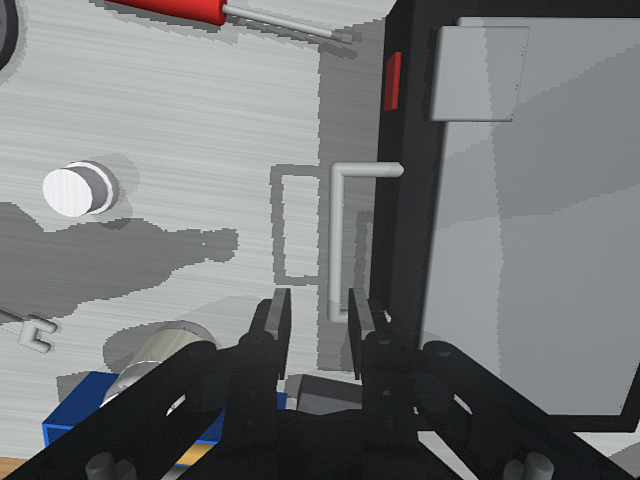

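The bar runs vertically at column 337, rows 163–320, and lines up with the jaws. It lies about 13 mm further along tool y.

```bash

python3 -m creep '[{"rx":0,"ry":0,"rz":0,"tx":4,"ty":13,"tz":0,"gripper":0.68},{"rx":0,"ry":0,"rz":0,"tx":0,"ty":0,"tz":10,"gripper":0.68},{"rx":0,"ry":0,"rz":0,"tx":0,"ty":0,"tz":25,"gripper":0.68},{"rx":0,"ry":0,"rz":0,"tx":0,"ty":0,"tz":25,"gripper":0.68},{"rx":0,"ry":0,"rz":0,"tx":0,"ty":0,"tz":20,"gripper":0.68},{"rx":0,"ry":0,"rz":0,"tx":0,"ty":0,"tz":12,"gripper":0.68},{"rx":0,"ry":0,"rz":0,"tx":0,"ty":0,"tz":6,"gripper":0.68},{"rx":0,"ry":0,"rz":0,"tx":0,"ty":0,"tz":0,"gripper":0.68}]'
python3 -m creep '[{"rx":0,"ry":0,"rz":0,"tx":0,"ty":0,"tz":0,"gripper":1},{"rx":0,"ry":0,"rz":0,"tx":0,"ty":0,"tz":0,"gripper":1},{"rx":0,"ry":0,"rz":0,"tx":0,"ty":0,"tz":0,"gripper":1},{"rx":0,"ry":0,"rz":0,"tx":0,"ty":0,"tz":0,"gripper":1},{"rx":0,"ry":0,"rz":0,"tx":0,"ty":0,"tz":0,"gripper":1},{"rx":0,"ry":0,"rz":0,"tx":0,"ty":0,"tz":0,"gripper":1},{"rx":0,"ry":0,"rz":0,"tx":0,"ty":0,"tz":0,"gripper":1},{"rx":0,"ry":0,"rz":0,"tx":0,"ty":0,"tz":0,"gripper":1}]' 40
python3 -c "from h import *;st()"
```

```text
clock: 12.75
position: [583.8, 90.8, 82.5]
orientation: [0.218, -3.131, 0.0]
wrist_force: [-0.5, -0.1, 0.2]
gripper_width: 0.322
grip_force: 0.0
clock: 13.42
position: [585.3, 88.3, 85.2]
orientation: [-0.215, 3.133, -0.004]
wrist_force: [0.6, -5.9, -1.8]
gripper_width: 0.101
grip_force: 38.9
t 13.4167 pos [585.3  88.3  85.2] w 0.101 gf 38.89388859272003 F [ 0.6 -5.9 -1.8]
[[-0.991, -0.136, 0.001], [-0.136, 0.991, -0.003], [-0.001, -0.003, -1.0]] [-0.1   0.63 -0.14  1.79  0.13  0.73  1.39]
```

```bash

python3 -m creep '[{"rx":0,"ry":0,"rz":0,"tx":0,"ty":1.3,"tz":-26,"gripper":1},{"rx":0,"ry":0,"rz":0,"tx":0,"ty":3.9,"tz":-25.7,"gripper":1},{"rx":0,"ry":0,"rz":0,"tx":0,"ty":6.4,"tz":-25.2,"gripper":1},{"rx":0,"ry":0,"rz":0,"tx":0,"ty":8.9,"tz":-24.4,"gripper":1},{"rx":0,"ry":0,"rz":0,"tx":0,"ty":11.3,"tz":-23.4,"gripper":1},{"rx":0,"ry":0,"rz":0,"tx":0,"ty":13.6,"tz":-22.2,"gripper":1},{"rx":0,"ry":0,"rz":0,"tx":0,"ty":15.7,"tz":-20.7,"gripper":1},{"rx":0,"ry":0,"rz":0,"tx":0,"ty":17.7,"tz":-19,"gripper":1}]'
```

```text
clock: 14.08
position: [574.4, 169.3, 273.5]
orientation: [-0.217, 3.131, 0.001]
wrist_force: [4.9, 2.3, -5.5]
gripper_width: 0.1
grip_force: 38.8
```

```bash

python3 -m creep '[{"rx":0,"ry":0,"rz":0,"tx":0,"ty":19.5,"tz":-17.1,"gripper":1},{"rx":0,"ry":0,"rz":0,"tx":0,"ty":21.1,"tz":-15.1,"gripper":1},{"rx":0,"ry":0,"rz":0,"tx":0,"ty":22.5,"tz":-12.9,"gripper":1},{"rx":0,"ry":0,"rz":0,"tx":0,"ty":23.7,"tz":-10.6,"gripper":1},{"rx":0,"ry":0,"rz":0,"tx":0,"ty":24.7,"tz":-8.2,"gripper":1},{"rx":0,"ry":0,"rz":0,"tx":0,"ty":25.4,"tz":-5.7,"gripper":1},{"rx":0,"ry":0,"rz":0,"tx":0,"ty":25.8,"tz":-3.1,"gripper":1},{"rx":0,"ry":0,"rz":0,"tx":0,"ty":26,"tz":-0.5,"gripper":1}]'
```

```text
clock: 14.75
position: [549.3, 356.4, 346.9]
orientation: [-0.215, 3.128, 0.002]
wrist_force: [7.8, -0.1, -7.5]
gripper_width: 0.1
grip_force: 39.2
```

Continue to about 1.85, hold, then release and go up.

```bash

python3 -m creep '[{"rx":0,"ry":0,"rz":0,"tx":0,"ty":25.9,"tz":2.1,"gripper":1},{"rx":0,"ry":0,"rz":0,"tx":0,"ty":25.6,"tz":4.6,"gripper":1},{"rx":0,"ry":0,"rz":0,"tx":0,"ty":18,"tz":5,"gripper":1},{"rx":0,"ry":0,"rz":0,"tx":0,"ty":0,"tz":0,"gripper":1},{"rx":0,"ry":0,"rz":0,"tx":0,"ty":0,"tz":0,"gripper":1},{"rx":0,"ry":0,"rz":0,"tx":0,"ty":0,"tz":0,"gripper":1},{"rx":0,"ry":0,"rz":0,"tx":0,"ty":0,"tz":0,"gripper":1},{"rx":0,"ry":0,"rz":0,"tx":0,"ty":0,"tz":0,"gripper":1}]'
python3 -m creep '[{"rx":0,"ry":0,"rz":0,"tx":0,"ty":0,"tz":0,"gripper":0.6},{"rx":0,"ry":0,"rz":0,"tx":0,"ty":0,"tz":0,"gripper":0.6},{"rx":0,"ry":0,"rz":0,"tx":0,"ty":0,"tz":0,"gripper":0.6},{"rx":0,"ry":0,"rz":0,"tx":0,"ty":0,"tz":0,"gripper":0.6},{"rx":0,"ry":0,"rz":0,"tx":0,"ty":0,"tz":-10,"gripper":0.6},{"rx":0,"ry":0,"rz":0,"tx":0,"ty":0,"tz":-20,"gripper":0.6},{"rx":0,"ry":0,"rz":0,"tx":0,"ty":0,"tz":-30,"gripper":0.6},{"rx":0,"ry":0,"rz":0,"tx":0,"ty":0,"tz":-20,"gripper":0.6}]'
python3 -c "from h import *;st()"
```

```text
clock: 15.42
position: [539.8, 425.0, 334.5]
orientation: [-0.216, 3.129, 0.004]
wrist_force: [5.5, 1.7, 1.5]
gripper_width: 0.097
grip_force: 40.5
clock: 16.08
position: [538.0, 424.7, 415.5]
orientation: [-0.218, 3.133, 0.002]
wrist_force: [0.8, 1.3, 1.0]
gripper_width: 0.399
grip_force: 0.0
t 16.0833 pos [538.  424.7 415.5] w 0.399 gf 0.0 F [0.8 1.3 1. ]
[[-0.99, -0.139, 0.001], [-0.139, 0.99, 0.001], [-0.001, 0.001, -1.0]] [-0.61  0.56 -0.2   0.96  0.11  1.63  0.93]
```

```bash

python3 -m creep '[{"rx":0,"ry":0,"rz":0,"tx":-1,"ty":-38,"tz":0,"gripper":0},{"rx":0,"ry":0,"rz":0,"tx":-1,"ty":-38,"tz":0,"gripper":0},{"rx":0,"ry":0,"rz":0,"tx":-1,"ty":-38,"tz":10,"gripper":0},{"rx":0,"ry":0,"rz":0,"tx":-1,"ty":-38,"tz":15,"gripper":0},{"rx":0,"ry":0,"rz":0,"tx":-1,"ty":-38,"tz":15,"gripper":0},{"rx":0,"ry":0,"rz":0,"tx":-1,"ty":-38,"tz":15,"gripper":0},{"rx":0,"ry":0,"rz":0,"tx":-1,"ty":-38,"tz":15,"gripper":0},{"rx":0,"ry":0,"rz":0,"tx":-1,"ty":-38,"tz":15,"gripper":0}]'
python3 -m creep '[{"rx":0,"ry":0,"rz":0,"tx":0,"ty":0,"tz":0,"gripper":0},{"rx":0,"ry":0,"rz":0,"tx":0,"ty":0,"tz":0,"gripper":0},{"rx":0,"ry":0,"rz":0,"tx":0,"ty":0,"tz":0,"gripper":0},{"rx":0,"ry":0,"rz":0,"tx":0,"ty":0,"tz":0,"gripper":0},{"rx":0,"ry":0,"rz":0,"tx":0,"ty":0,"tz":0,"gripper":0},{"rx":0,"ry":0,"rz":0,"tx":0,"ty":0,"tz":0,"gripper":0},{"rx":0,"ry":0,"rz":0,"tx":0,"ty":0,"tz":0,"gripper":0},{"rx":0,"ry":0,"rz":0,"tx":0,"ty":0,"tz":0,"gripper":0}]'
python3 - <<'E'
from tipw import *
st()
o=obs(("wrist","top"),("hub_a",))
for n in o:
    print(n,[(np.round(x["xyz"],1).tolist(),round(x["confidence"],2)) for x in bot.tip_of("lid_handle",o[n])])
    for q in "bcd": print(n,q,[(np.round(x["xyz"],1).tolist(),round(x["confidence"],2)) for x in bot.tip_of("hub_"+q,o[n])])
    save(o[n],n+"5")
E
```

```text
clock: 16.75
position: [588.2, 123.1, 327.9]
orientation: [-0.219, 3.133, 0.0]
wrist_force: [0.7, 0.3, 0.8]
gripper_width: 0.998
grip_force: 0.0
clock: 17.42
position: [588.1, 125.5, 327.5]
orientation: [-0.22, 3.134, 0.0]
wrist_force: [0.0, -1.3, 0.0]
gripper_width: 1.0
grip_force: 0.0
t 17.4167 pos [588.1 125.5 327.5] w 1.0 gf 0.0 F [ 0.  -1.3  0. ]
[[-0.99, -0.14, 0.0], [-0.14, 0.99, 0.0], [-0.0, 0.0, -1.0]] [-0.15  0.42 -0.17  1.43  0.07  1.3   1.39]
wrist reg hub_a 0.96 bbox 344 220 388 263 cen 366.3 241.7 rgb [221. 221. 223.]
wrist reg hub_a 0.73 bbox 411 214 453 252 cen 432.6 233.2 rgb [149. 150. 153.]
wrist reg hub_a 0.54 bbox 0 230 98 287 cen 50.8 258.4 rgb [158. 161. 159.]
wrist tip hub_a [([623.4, 282.3, 6.4], 0.75), ([652.3, 198.8, 5.4], 0.55)]
top reg hub_a 0.54 bbox 184 197 199 215 cen 191.9 206.2 rgb [ 95.  97. 101.]
top tip hub_a [([622.0, 284.2, 4.5], 0.68)]
wrist []
wrist b [([623.4, 282.3, 6.4], 0.75), ([652.3, 198.8, 5.4], 0.55)]
wrist c [([623.4, 282.3, 6.4], 0.75), ([652.3, 198.8, 5.4], 0.55)]
wrist d [([623.4, 282.3, 6.4], 0.75), ([652.3, 198.8, 5.4], 0.55)]
top [([543.8, 432.3, 328.7], 0.55)]
top b [([622.0, 284.2, 4.5], 0.68)]
top c [([622.0, 284.2, 4.5], 0.68)]
top d [([622.0, 284.2, 4.5], 0.68)]
```

View pics/wrist5.png

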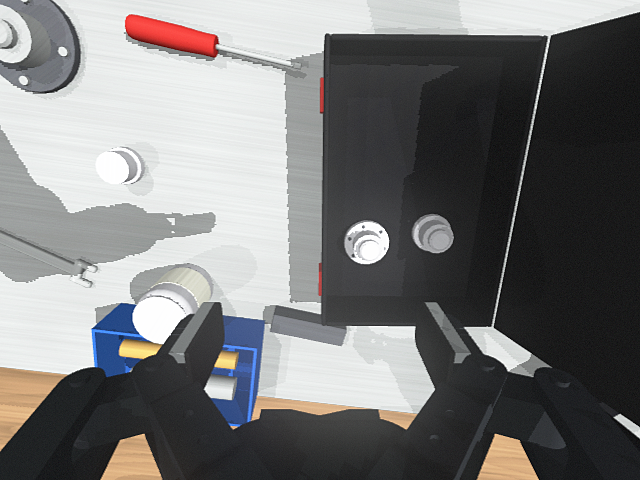

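Two hubs are in the box: a bright one at (366,242) and a shaded one at (433,233). The rest of the box floor is empty and the lid is open. Next I fit the flange sizes and the empty stand.

```bash
python3 - <<'E'
from h import *
p=bot.read_camera("wrist"); save(p,"w6",(320,190,480,290),5)
for x in bot.regions_of("hub_a",p)[:2]:
    m=x["region"]; print(x["confidence"],[disc(p,m,z,36) for z in(12,18)], m.sum())
    if m.sum()<200: continue
    ys,xs=np.nonzero(m); print(xs.min(),xs.max(),ys.min(),ys.max())
E
```

```text
0.92 [array([623.2, 289.2,  27.9]), array([621.7, 286.8,  27.5])] 1263
413 453 214 252
0.74 [array([-300857.8,   22808. ,  302155.8]), array([-158671.1,   12033.7,  159562.3])] 2837
126 301 15 68
```

View pics/w6.png

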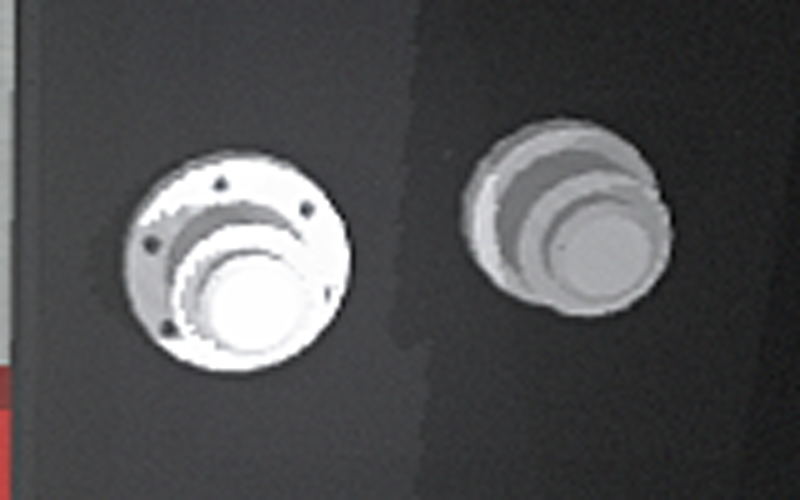

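```bash
python3 - <<'E'
from h import *
s,R=st()
p=bot.read_camera("wrist")
f=lambda u,v:(320+u/5,190+v/5)
for nm,top,fc,hl,hr,fl,fr in(("L",(256,303),(239,258),(170,303),(312,303),(125,258),(351,258)),("R",(602,250),(562,212),(520,240),(672,240),(464,212),(662,212))):
    print(nm,"spigot z50",onz(p,f(*top),50).round(1),"flange z18",onz(p,f(*fc),18).round(1),
     "hubdia",np.linalg.norm(onz(p,f(*hl),40)-onz(p,f(*hr),40)).round(1),"flangedia",np.linalg.norm(onz(p,f(*fl),18)-onz(p,f(*fr),18)).round(1))
t=bot.read_camera("top")
g=cv2.cvtColor(p["image"],cv2.COLOR_RGB2GRAY); lab=cv2.inRange(g,120,255)
n,l,stt,c=cv2.connectedComponentsWithStats(lab)
for k in range(1,n):
    if 700<stt[k][4]<4000: print(stt[k],c[k].round(1),disc(p,l==k,18,30))
E
```

```text
t 18.2167 pos [588.3 124.8 327.4] w 1.0 gf 0.0 F [-0.1 -0.4 -0. ]
[[-0.99, -0.139, 0.0], [-0.139, 0.99, -0.0], [-0.0, -0.0, -1.0]] [-0.15  0.42 -0.17  1.43  0.07  1.3   1.39]
L spigot z50 [647.  200.9  50. ] flange z18 [645.7 200.7  18. ] hubdia 37.4 flangedia 62.2
R spigot z50 [620.6 285.5  50. ] flange z18 [620.4 285.6  18. ] hubdia 39.6 flangedia 54.0
[127  18  87  31 914] [170.7  31.9] [34024.  -2574.2 33688.6]
[ 413  214   41   39 1026] [434.1 234.7] [622.7 287.   27. ]
[ 345  220   45   44 1519] [366.9 242.1] [647.1 199.6  30.7]
[ 101  434   61   46 1854] [132.1 461.1] [1103.3 -136.5   50.4]
[ 477  434   62   46 1860] [506.3 461. ] [1011.9  518.6   50.6]
```

hub_c (62 mm flange) is at (646,200) and hub_d (52 mm) at (621,286). I'm moving above hub_c for a second view.

```bash

python3 -m creep '[{"rx":0,"ry":0,"rz":0,"tx":-17,"ty":17,"tz":20,"gripper":0.3},{"rx":0,"ry":0,"rz":0,"tx":-17,"ty":17,"tz":30,"gripper":0.3},{"rx":0,"ry":0,"rz":0,"tx":-17,"ty":17,"tz":30,"gripper":0.3},{"rx":0,"ry":0,"rz":0,"tx":-17,"ty":16,"tz":30,"gripper":0.3},{"rx":0,"ry":0,"rz":0,"tx":0,"ty":0,"tz":35,"gripper":0.3},{"rx":0,"ry":0,"rz":0,"tx":0,"ty":0,"tz":0,"gripper":0.3},{"rx":0,"ry":0,"rz":0,"tx":0,"ty":0,"tz":0,"gripper":0.3},{"rx":0,"ry":0,"rz":0,"tx":0,"ty":0,"tz":0,"gripper":0.3}]'
python3 - <<'E'
from h import *
s,R=st()
p=bot.read_camera("wrist"); save(p,"w7",(160,120,560,360),2)
g=cv2.cvtColor(p["image"],cv2.COLOR_RGB2GRAY); lab=cv2.inRange(g,120,255)
n,l,stt,c=cv2.connectedComponentsWithStats(lab)
for k in range(1,n):
    if 700<stt[k][4]<12000: print(stt[k],c[k].round(1),disc(p,l==k,18,30))
print([(np.round(x["xyz"],1).tolist(),round(x["confidence"],2)) for x in bot.tip_of("hub_a",p)])
print("exp",proj(p,[646.5,200.5,50]),proj(p,[646.5,200.5,18]))
E
```

```text
clock: 18.98
position: [647.1, 200.0, 184.4]
orientation: [-0.217, 3.132, -0.0]
wrist_force: [0.6, -0.5, 1.4]
gripper_width: 0.699
grip_force: 0.0
t 18.9833 pos [647.1 200.  184.4] w 0.699 gf 0.0 F [ 0.6 -0.5  1.4]
[[-0.99, -0.138, 0.002], [-0.138, 0.99, 0.0], [-0.002, -0.0, -1.0]] [-0.25  0.63 -0.16  1.44  0.11  1.07  1.28]
[ 503    0   91  418 2270] [553.7 251.1] [498.5 953.4 570.2]
[ 389  179   62   58 2454] [420.5 208.7] [622.3 286.8  26.5]
[ 285  188   68   67 3519] [318.8 221. ] [647.5 199.9  30.7]
[ 240  351  159   70 9095] [319.4 381.4] [829.9 226.2  68.7]
[   0  411   60   35 1466] [ 23.3 427.6] [934.5 -98.4  27.7]
[ 160  413   40   67 1354] [182.5 449.5] [932.4  31.   65.7]
[ 440  413   68   67 2271] [464.5 450.3] [795.1 516.6 150.8]
[([623.3, 284.1, 4.7], 0.67), ([649.2, 199.5, 9.5], 0.56)]
exp [319.63562391 231.57835362] [319.57850966 221.14840481]
```

View pics/w7.png

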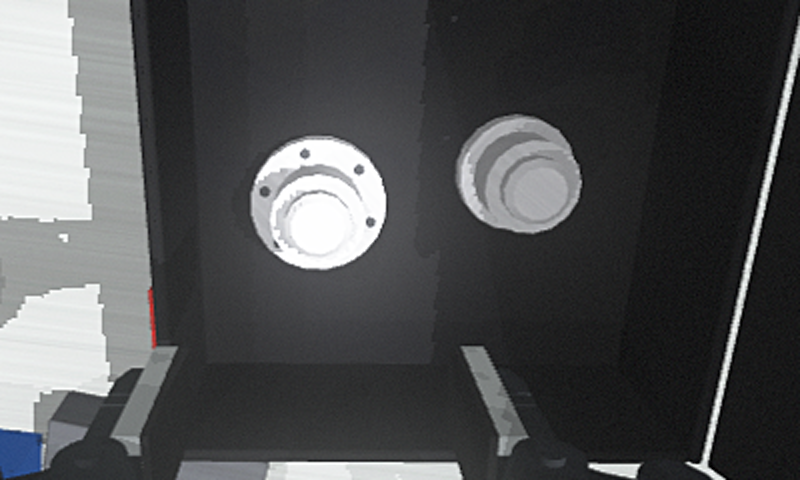

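Hub_c's spigot top at (319,231) lands where a 50 mm height predicts, so I'm descending.

```bash

python3 -m creep '[{"rx":0,"ry":0,"rz":0,"tx":0,"ty":0,"tz":25,"gripper":0.3},{"rx":0,"ry":0,"rz":0,"tx":0,"ty":0,"tz":35,"gripper":0.3},{"rx":0,"ry":0,"rz":0,"tx":0,"ty":0,"tz":35,"gripper":0.3},{"rx":0,"ry":0,"rz":0,"tx":0,"ty":0,"tz":25,"gripper":0.3},{"rx":0,"ry":0,"rz":0,"tx":0,"ty":0,"tz":14,"gripper":0.3},{"rx":0,"ry":0,"rz":0,"tx":0,"ty":0,"tz":7,"gripper":0.3},{"rx":0,"ry":0,"rz":0,"tx":0,"ty":0,"tz":3,"gripper":0.3},{"rx":0,"ry":0,"rz":0,"tx":0,"ty":0,"tz":0,"gripper":0.3}]'
python3 -m creep '[{"rx":0,"ry":0,"rz":0,"tx":0,"ty":0,"tz":0,"gripper":1},{"rx":0,"ry":0,"rz":0,"tx":0,"ty":0,"tz":0,"gripper":1},{"rx":0,"ry":0,"rz":0,"tx":0,"ty":0,"tz":0,"gripper":1},{"rx":0,"ry":0,"rz":0,"tx":0,"ty":0,"tz":0,"gripper":1},{"rx":0,"ry":0,"rz":0,"tx":0,"ty":0,"tz":0,"gripper":1},{"rx":0,"ry":0,"rz":0,"tx":0,"ty":0,"tz":0,"gripper":1},{"rx":0,"ry":0,"rz":0,"tx":0,"ty":0,"tz":0,"gripper":1},{"rx":0,"ry":0,"rz":0,"tx":0,"ty":0,"tz":0,"gripper":1}]' 60
```

```text
clock: 19.75
position: [649.6, 204.7, 44.0]
orientation: [-0.221, 3.124, 0.009]
wrist_force: [-0.5, 6.8, 10.9]
gripper_width: 0.698
grip_force: 1.8
clock: 20.42
position: [648.1, 200.7, 41.9]
orientation: [-0.217, 3.129, 0.002]
wrist_force: [-1.8, 0.5, 13.2]
gripper_width: 0.439
grip_force: 58.9
```

```bash

python3 -m creep '[{"rx":0,"ry":0,"rz":0,"tx":0,"ty":0,"tz":-4,"gripper":1},{"rx":0,"ry":0,"rz":0,"tx":0,"ty":0,"tz":-10,"gripper":1},{"rx":0,"ry":0,"rz":0,"tx":0,"ty":0,"tz":-26,"gripper":1},{"rx":0,"ry":0,"rz":0,"tx":0,"ty":0,"tz":-35,"gripper":1},{"rx":0,"ry":0,"rz":0,"tx":0,"ty":0,"tz":-35,"gripper":1},{"rx":0,"ry":0,"rz":0,"tx":0,"ty":0,"tz":-30,"gripper":1},{"rx":0,"ry":0,"rz":0,"tx":0,"ty":0,"tz":-10,"gripper":1},{"rx":0,"ry":0,"rz":0,"tx":0,"ty":0,"tz":0,"gripper":1}]'
python3 - <<'E'
from h import *
s,R=st()
p=bot.read_camera("wrist"); save(p,"w8",(160,150,560,450),2)
E
```

```text
clock: 21.08
position: [647.8, 200.6, 192.1]
orientation: [-0.217, 3.128, 0.002]
wrist_force: [0.5, 0.1, -2.5]
gripper_width: 0.44
grip_force: 60.7
t 21.0833 pos [647.8 200.6 192.1] w 0.44 gf 60.69971323013306 F [ 0.5  0.1 -2.5]
[[-0.99, -0.138, 0.006], [-0.138, 0.99, 0.002], [-0.006, 0.001, -1.0]] [-0.25  0.63 -0.16  1.43  0.11  1.09  1.28]
```

View pics/w8.png

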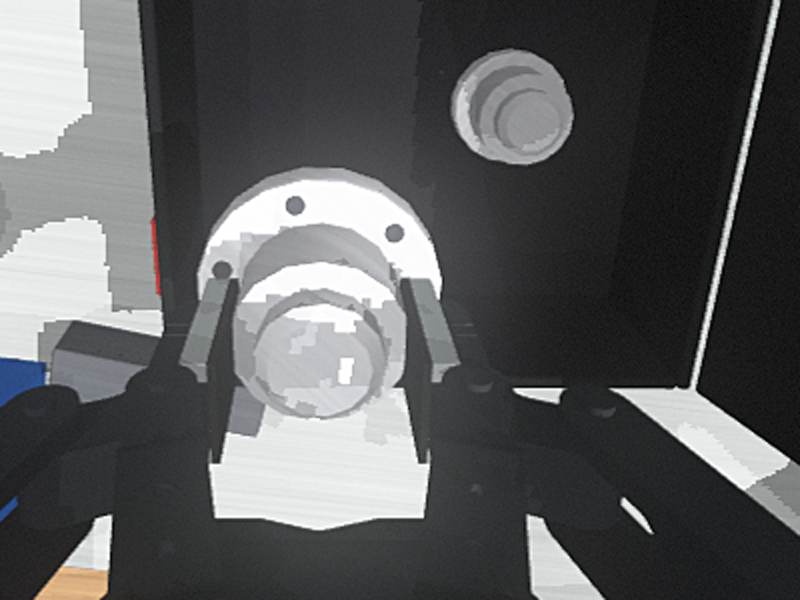

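```bash

python3 -m creep '[{"rx":0,"ry":0,"rz":0,"tx":7,"ty":-20,"tz":0,"gripper":1},{"rx":0,"ry":0,"rz":0,"tx":12,"ty":-35,"tz":0,"gripper":1},{"rx":0,"ry":0,"rz":0,"tx":12,"ty":-35,"tz":0,"gripper":1},{"rx":0,"ry":0,"rz":0,"tx":12,"ty":-35,"tz":0,"gripper":1},{"rx":0,"ry":0,"rz":0,"tx":12,"ty":-35,"tz":0,"gripper":1},{"rx":0,"ry":0,"rz":0,"tx":12,"ty":-35,"tz":0,"gripper":1},{"rx":0,"ry":0,"rz":0,"tx":12,"ty":-35,"tz":0,"gripper":1},{"rx":0,"ry":0,"rz":0,"tx":12,"ty":-35,"tz":0,"gripper":1}]'
python3 -m creep '[{"rx":0,"ry":0,"rz":0,"tx":12,"ty":-35,"tz":0,"gripper":1},{"rx":0,"ry":0,"rz":0,"tx":12,"ty":-35,"tz":0,"gripper":1},{"rx":0,"ry":0,"rz":0,"tx":12,"ty":-35,"tz":0,"gripper":1},{"rx":0,"ry":0,"rz":0,"tx":12,"ty":-35,"tz":0,"gripper":1},{"rx":0,"ry":0,"rz":0,"tx":9,"ty":-18,"tz":0,"gripper":1},{"rx":0,"ry":0,"rz":0,"tx":0,"ty":0,"tz":0,"gripper":1},{"rx":0,"ry":0,"rz":0,"tx":0,"ty":0,"tz":0,"gripper":1},{"rx":0,"ry":0,"rz":0,"tx":0,"ty":0,"tz":0,"gripper":1}]'
python3 - <<'E'
from h import *
s,R=st()
p=bot.read_camera("wrist"); save(p,"w9",(200,60,500,360),2)
print("seat",[(np.round(x["xyz"],1).tolist(),round(x["confidence"],2)) for x in bot.tip_of("seat",p)])
print("hub",[(np.round(x["xyz"],1).tolist(),round(x["confidence"],2)) for x in bot.tip_of("hub_c",p)])
for z in (40,50): print(proj(p,[459.5,-237.3,z]))
print("held rel tcp", (onz(p,(320,327.5),s["position"][2]+8)-s["position"]).round(1))
E
```

```text
clock: 21.8
position: [590.7, -76.2, 185.7]
orientation: [0.218, -3.129, -0.001]
wrist_force: [2.0, -0.2, -3.4]
gripper_width: 0.436
grip_force: 60.8
clock: 22.47
position: [557.7, -237.5, 186.5]
orientation: [0.219, -3.131, -0.004]
wrist_force: [0.0, 1.4, -1.4]
gripper_width: 0.439
grip_force: 60.9
t 22.4667 pos [ 557.7 -237.5  186.5] w 0.439 gf 60.891276597976685 F [ 0.   1.4 -1.4]
[[-0.99, -0.139, -0.003], [-0.139, 0.99, 0.002], [0.003, 0.003, -1.0]] [ 0.46  0.53 -0.15  1.64  0.09  0.98  1.99]
seat [([462.8, -238.7, 39.2], 0.95)]
hub [([560.6, -237.1, 153.4], 0.64)]
[336.67217966 105.89570764]
[337.3947489  104.99322746]
held rel tcp [-3.5  0.   8. ]
```

View pics/w9.png

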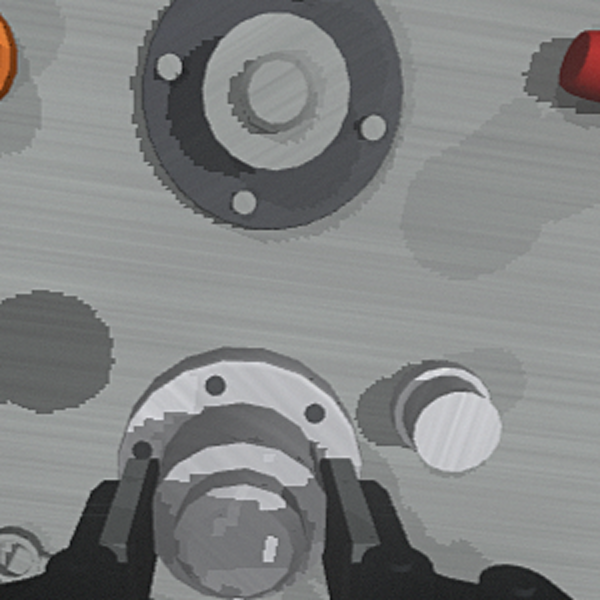

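```bash
python3 - <<'E'
from h import *
s,R=st()
p=bot.read_camera("wrist")
g=cv2.cvtColor(p["image"],cv2.COLOR_RGB2GRAY)
print("col z40",onz(p,(338.2,105.5),40).round(1),"spig z50",onz(p,(339.5,105.5),50).round(1))
h=lambda u,v:(200+u/2,60+v/2)
z=s["position"][2]
a=np.array([onz(p,h(*q),z+8) for q in((175,540),(308,540),(241,598))])-s["position"]
print("spig pts rel (28dia)",a.round(1).tolist())
a=np.array([onz(p,h(*q),z-2) for q in((152,530),(327,530))])-s["position"];print("hub",a.round(1).tolist())
# flange front rim, upper edge z_origin+12
zo=z-35.9
P=np.array([onz(p,h(*q),zo+12) for q in((118,460),(135,415),(163,386),(200,366),(238,361),(285,370),(320,392),(345,425),(358,460))])[:,:2]
r=least_squares(lambda c:np.hypot(P[:,0]-c[0],P[:,1]-c[1])-31,P.mean(0)).x
print("flange centre rel",(r-s["position"][:2]).round(1))
cv2.imwrite("pics/dbg.png",p["image"][:,:,::-1])
E
```

```text
t 22.6167 pos [ 558.7 -236.9  187.7] w 0.439 gf 60.891265869140625 F [-1.2  0.8 -3.2]
[[-0.99, -0.141, -0.001], [-0.141, 0.99, 0.001], [0.001, 0.001, -1.0]] [ 0.46  0.53 -0.15  1.64  0.09  0.98  1.99]
col z40 [ 460.2 -235.9   40. ] spig z50 [ 460.8 -235.4   50. ]
spig pts rel (28dia) [[-0.5, -13.0, 8.0], [-4.3, 13.9, 8.0], [11.7, 2.4, 8.0]]
hub [[4.4, -18.5, -2.0], [-1.0, 19.8, -2.0]]
flange centre rel [1.2 0.1]
```

```bash

python3 -m creep '[{"rx":0,"ry":0,"rz":0,"tx":35,"ty":5,"tz":0,"gripper":1},{"rx":0,"ry":0,"rz":0,"tx":35,"ty":5,"tz":0,"gripper":1},{"rx":0,"ry":0,"rz":0,"tx":20,"ty":3,"tz":20,"gripper":1},{"rx":0,"ry":0,"rz":0,"tx":8,"ty":1,"tz":30,"gripper":1},{"rx":0,"ry":0,"rz":0,"tx":0,"ty":0,"tz":30,"gripper":1},{"rx":0,"ry":0,"rz":0,"tx":0,"ty":0,"tz":14,"gripper":1},{"rx":0,"ry":0,"rz":0,"tx":0,"ty":0,"tz":0,"gripper":1},{"rx":0,"ry":0,"rz":0,"tx":0,"ty":0,"tz":0,"gripper":1}]'
python3 -c "from h import *;st()"
```

```text
clock: 23.33
position: [459.6, -237.8, 94.3]
orientation: [0.22, -3.133, -0.001]
wrist_force: [0.5, 0.3, -2.6]
gripper_width: 0.436
grip_force: 60.9
t 23.3333 pos [ 459.6 -237.8   94.3] w 0.436 gf 60.85836410522461 F [ 0.5  0.3 -2.6]
[[-0.99, -0.14, -0.001], [-0.14, 0.99, 0.001], [0.001, 0.001, -1.0]] [ 0.52  0.53 -0.14  1.98  0.12  0.64  2.02]
```

```bash

python3 -m creep '[{"rx":0,"ry":0,"rz":0,"tx":0,"ty":1,"tz":3,"gripper":1},{"rx":0,"ry":0,"rz":0,"tx":0,"ty":0,"tz":3,"gripper":1},{"rx":0,"ry":0,"rz":0,"tx":0,"ty":0,"tz":2,"gripper":1},{"rx":0,"ry":0,"rz":0,"tx":0,"ty":0,"tz":2,"gripper":1},{"rx":0,"ry":0,"rz":0,"tx":0,"ty":0,"tz":2,"gripper":1},{"rx":0,"ry":0,"rz":0,"tx":0,"ty":0,"tz":2,"gripper":1},{"rx":0,"ry":0,"rz":0,"tx":0,"ty":0,"tz":0,"gripper":1},{"rx":0,"ry":0,"rz":0,"tx":0,"ty":0,"tz":0,"gripper":1}]'
```

```text
clock: 24.0
position: [459.3, -237.5, 80.3]
orientation: [0.218, -3.134, -0.0]
wrist_force: [0.1, 0.8, -2.3]
gripper_width: 0.442
grip_force: 60.9
```

```bash

python3 -m creep '[{"rx":0,"ry":0,"rz":0,"tx":0,"ty":0,"tz":2,"gripper":1},{"rx":0,"ry":0,"rz":0,"tx":0,"ty":0,"tz":2,"gripper":1},{"rx":0,"ry":0,"rz":0,"tx":0,"ty":0,"tz":2,"gripper":1},{"rx":0,"ry":0,"rz":0,"tx":0,"ty":0,"tz":0,"gripper":1},{"rx":0,"ry":0,"rz":0,"tx":0,"ty":0,"tz":0,"gripper":1},{"rx":0,"ry":0,"rz":0,"tx":0,"ty":0,"tz":0,"gripper":1},{"rx":0,"ry":0,"rz":0,"tx":0,"ty":0,"tz":0,"gripper":1},{"rx":0,"ry":0,"rz":0,"tx":0,"ty":0,"tz":0,"gripper":1}]'
python3 -c "from h import *;st()"
```

```text
clock: 24.67
position: [459.3, -237.7, 75.8]
orientation: [-0.218, 3.133, -0.001]
wrist_force: [-4.4, 2.1, 16.0]
gripper_width: 0.444
grip_force: 63.0
t 24.6667 pos [ 459.3 -237.7   75.8] w 0.444 gf 62.99460411071777 F [-4.4  2.1 16. ]
[[-0.99, -0.138, 0.001], [-0.138, 0.99, -0.001], [-0.001, -0.001, -1.0]] [ 0.52  0.55 -0.13  2.    0.12  0.6   2.01]
```

hub_c is fully home: z is 75.8 against a predicted 75.9, with a firm stop. I release it and go for hub_d.

```bash

python3 -m creep '[{"rx":0,"ry":0,"rz":0,"tx":0,"ty":0,"tz":-1.5,"gripper":1},{"rx":0,"ry":0,"rz":0,"tx":0,"ty":0,"tz":0,"gripper":0.2},{"rx":0,"ry":0,"rz":0,"tx":0,"ty":0,"tz":0,"gripper":0.2},{"rx":0,"ry":0,"rz":0,"tx":0,"ty":0,"tz":0,"gripper":0.2},{"rx":0,"ry":0,"rz":0,"tx":0,"ty":0,"tz":0,"gripper":0.2},{"rx":0,"ry":0,"rz":0,"tx":0,"ty":0,"tz":-10,"gripper":0.2},{"rx":0,"ry":0,"rz":0,"tx":0,"ty":0,"tz":-30,"gripper":0.2},{"rx":0,"ry":0,"rz":0,"tx":0,"ty":0,"tz":-35,"gripper":0.2}]'
python3 -m creep '[{"rx":0,"ry":0,"rz":0,"tx":0,"ty":0,"tz":-35,"gripper":0.4},{"rx":0,"ry":0,"rz":0,"tx":-10,"ty":20,"tz":-8,"gripper":0.4},{"rx":0,"ry":0,"rz":0,"tx":-17,"ty":36,"tz":0,"gripper":0.4},{"rx":0,"ry":0,"rz":0,"tx":-17,"ty":36,"tz":0,"gripper":0.4},{"rx":0,"ry":0,"rz":0,"tx":-17,"ty":36,"tz":0,"gripper":0.4},{"rx":0,"ry":0,"rz":0,"tx":-17,"ty":36,"tz":0,"gripper":0.4},{"rx":0,"ry":0,"rz":0,"tx":-17,"ty":36,"tz":0,"gripper":0.4},{"rx":0,"ry":0,"rz":0,"tx":-17,"ty":36,"tz":0,"gripper":0.4}]'
python3 -m creep '[{"rx":0,"ry":0,"rz":0,"tx":-17,"ty":36,"tz":0,"gripper":0.4},{"rx":0,"ry":0,"rz":0,"tx":-17,"ty":36,"tz":0,"gripper":0.4},{"rx":0,"ry":0,"rz":0,"tx":-17,"ty":36,"tz":0,"gripper":0.4},{"rx":0,"ry":0,"rz":0,"tx":-17,"ty":36,"tz":0,"gripper":0.4},{"rx":0,"ry":0,"rz":0,"tx":-17,"ty":36,"tz":0,"gripper":0.4},{"rx":0,"ry":0,"rz":0,"tx":-17,"ty":36,"tz":0,"gripper":0.4},{"rx":0,"ry":0,"rz":0,"tx":-17,"ty":36,"tz":0,"gripper":0.4},{"rx":0,"ry":0,"rz":0,"tx":0,"ty":7,"tz":0,"gripper":0.4}]'
python3 -m creep '[{"rx":0,"ry":0,"rz":0,"tx":0,"ty":0,"tz":0,"gripper":0.4},{"rx":0,"ry":0,"rz":0,"tx":0,"ty":0,"tz":0,"gripper":0.4},{"rx":0,"ry":0,"rz":0,"tx":0,"ty":0,"tz":0,"gripper":0.4},{"rx":0,"ry":0,"rz":0,"tx":0,"ty":0,"tz":0,"gripper":0.4},{"rx":0,"ry":0,"rz":0,"tx":0,"ty":0,"tz":0,"gripper":0.4},{"rx":0,"ry":0,"rz":0,"tx":0,"ty":0,"tz":0,"gripper":0.4},{"rx":0,"ry":0,"rz":0,"tx":0,"ty":0,"tz":0,"gripper":0.4},{"rx":0,"ry":0,"rz":0,"tx":0,"ty":0,"tz":0,"gripper":0.4}]'
python3 - <<'E'
from tipw import *
s,R=st()
o=obs(("wrist","top","side"),("hub_a","cap"));p=o["wrist"]; save(p,"w10",(160,120,560,360),2)
print("exp",proj(p,[621.5,286,50]),proj(p,[621.5,286,18]))
E
```

```text
clock: 25.33
position: [458.1, -236.9, 150.6]
orientation: [0.219, -3.13, -0.004]
wrist_force: [0.4, -0.2, -0.4]
gripper_width: 0.796
grip_force: 0.0
clock: 26.0
position: [537.7, 13.5, 194.7]
orientation: [-0.218, 3.133, -0.0]
wrist_force: [1.0, -0.5, 0.4]
gripper_width: 0.597
grip_force: 0.0
clock: 26.67
position: [618.8, 293.4, 193.9]
orientation: [-0.23, 3.133, 0.009]
wrist_force: [-1.2, 0.5, -0.1]
gripper_width: 0.6
grip_force: 0.0
clock: 27.33
position: [619.5, 284.2, 194.1]
orientation: [-0.218, 3.134, -0.0]
wrist_force: [-0.1, 0.0, 0.3]
gripper_width: 0.598
grip_force: 0.0
t 27.3333 pos [619.5 284.2 194.1] w 0.598 gf 0.0 F [-0.1  0.   0.3]
[[-0.99, -0.138, 0.0], [-0.138, 0.99, -0.0], [-0.0, -0.0, -1.0]] [-0.35  0.64 -0.2   1.41  0.14  1.11  1.13]
wrist reg hub_a 0.63 bbox 293 192 348 249 cen 320.8 220.3 rgb [171. 172. 175.]
wrist tip hub_a [([621.6, 284.0, 3.4], 0.7)]
wrist tip cap [([566.5, 235.5, -2.1], 0.46)]
top reg hub_a 0.98 bbox 376 257 398 280 cen 387.2 268.5 rgb [121. 124. 130.]
top reg hub_a 0.6 bbox 196 197 204 206 cen 199.9 201.6 rgb [110. 114. 119.]
top tip hub_a
[... 203 characters left out ...]
.   6.]
top reg cap 0.3 bbox 92 153 168 288 cen 127.0 236.0 rgb [18. 19. 19.]
top tip cap [([460.4, -366.0, -1.5], 0.78), ([592.5, -132.6, 3.4], 0.66)]
side reg hub_a 0.72 bbox 295 296 320 321 cen 307.4 308.7 rgb [167. 169. 175.]
side reg hub_a 0.63 bbox 336 157 352 176 cen 344.1 166.9 rgb [142. 144. 149.]
side tip hub_a [([460.8, -236.7, 42.4], 0.8), ([463.3, -235.5, 38.3], 0.75), ([620.3, 288.2, 4.1], 0.62)]
side reg cap 0.77 bbox 346 267 362 286 cen 354.4 276.6 rgb [171. 174. 180.]
side reg cap 0.56 bbox 303 356 324 380 cen 313.5 368.4 rgb [222. 149.  74.]
side tip cap [([457.0, -370.0, 2.5], 0.72), ([586.8, -130.7, -0.0], 0.58)]
exp [320.65548488 231.59541073] [320.4953412  221.55961248]
```

View pics/w10.png

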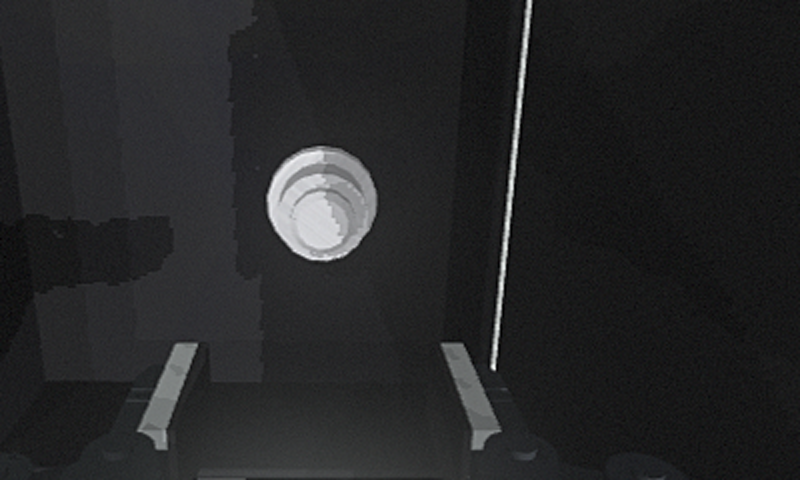

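```bash

python3 -m creep '[{"rx":0,"ry":0,"rz":0,"tx":-2.2,"ty":1.5,"tz":20,"gripper":0.4},{"rx":0,"ry":0,"rz":0,"tx":0,"ty":0,"tz":35,"gripper":0.4},{"rx":0,"ry":0,"rz":0,"tx":0,"ty":0,"tz":35,"gripper":0.4},{"rx":0,"ry":0,"rz":0,"tx":0,"ty":0,"tz":30,"gripper":0.4},{"rx":0,"ry":0,"rz":0,"tx":0,"ty":0,"tz":16,"gripper":0.4},{"rx":0,"ry":0,"rz":0,"tx":0,"ty":0,"tz":10,"gripper":0.4},{"rx":0,"ry":0,"rz":0,"tx":0,"ty":0,"tz":5,"gripper":0.4},{"rx":0,"ry":0,"rz":0,"tx":0,"ty":0,"tz":1,"gripper":0.4}]'
python3 -m creep '[{"rx":0,"ry":0,"rz":0,"tx":0,"ty":0,"tz":0,"gripper":0.4},{"rx":0,"ry":0,"rz":0,"tx":0,"ty":0,"tz":0,"gripper":0.4},{"rx":0,"ry":0,"rz":0,"tx":0,"ty":0,"tz":0,"gripper":1},{"rx":0,"ry":0,"rz":0,"tx":0,"ty":0,"tz":0,"gripper":1},{"rx":0,"ry":0,"rz":0,"tx":0,"ty":0,"tz":0,"gripper":1},{"rx":0,"ry":0,"rz":0,"tx":0,"ty":0,"tz":0,"gripper":1},{"rx":0,"ry":0,"rz":0,"tx":0,"ty":0,"tz":0,"gripper":1},{"rx":0,"ry":0,"rz":0,"tx":0,"ty":0,"tz":0,"gripper":1}]' 60
```

```text
clock: 28.75
position: [621.4, 286.5, 41.5]
orientation: [0.218, -3.134, 0.0]
wrist_force: [0.1, -0.3, 0.4]
gripper_width: 0.602
grip_force: 0.0
clock: 29.42
position: [622.3, 286.9, 43.8]
orientation: [-0.218, 3.131, 0.002]
wrist_force: [-0.2, -0.8, 5.7]
gripper_width: 0.441
grip_force: 59.8
```

```bash

python3 -m creep '[{"rx":0,"ry":0,"rz":0,"tx":0,"ty":0,"tz":-5,"gripper":1},{"rx":0,"ry":0,"rz":0,"tx":0,"ty":0,"tz":-15,"gripper":1},{"rx":0,"ry":0,"rz":0,"tx":0,"ty":0,"tz":-30,"gripper":1},{"rx":0,"ry":0,"rz":0,"tx":0,"ty":0,"tz":-35,"gripper":1},{"rx":0,"ry":0,"rz":0,"tx":0,"ty":0,"tz":-35,"gripper":1},{"rx":0,"ry":0,"rz":0,"tx":0,"ty":0,"tz":-30,"gripper":1},{"rx":0,"ry":0,"rz":0,"tx":0,"ty":0,"tz":-12,"gripper":1},{"rx":0,"ry":0,"rz":0,"tx":0,"ty":0,"tz":0,"gripper":1}]'
python3 -m creep '[{"rx":0,"ry":0,"rz":0,"tx":17,"ty":-36,"tz":0,"gripper":1},{"rx":0,"ry":0,"rz":0,"tx":17,"ty":-36,"tz":0,"gripper":1},{"rx":0,"ry":0,"rz":0,"tx":17,"ty":-36,"tz":0,"gripper":1},{"rx":0,"ry":0,"rz":0,"tx":17,"ty":-36,"tz":0,"gripper":1},{"rx":0,"ry":0,"rz":0,"tx":17,"ty":-36,"tz":0,"gripper":1},{"rx":0,"ry":0,"rz":0,"tx":17,"ty":-36,"tz":0,"gripper":1},{"rx":0,"ry":0,"rz":0,"tx":17,"ty":-36,"tz":0,"gripper":1},{"rx":0,"ry":0,"rz":0,"tx":17,"ty":-36,"tz":0,"gripper":1}]'
python3 -m creep '[{"rx":0,"ry":0,"rz":0,"tx":17,"ty":-36,"tz":0,"gripper":1},{"rx":0,"ry":0,"rz":0,"tx":17,"ty":-36,"tz":0,"gripper":1},{"rx":0,"ry":0,"rz":0,"tx":17,"ty":-36,"tz":0,"gripper":1},{"rx":0,"ry":0,"rz":0,"tx":17,"ty":-36,"tz":0,"gripper":1},{"rx":0,"ry":0,"rz":0,"tx":17,"ty":-36,"tz":0,"gripper":1},{"rx":0,"ry":0,"rz":0,"tx":10,"ty":-22,"tz":0,"gripper":1},{"rx":0,"ry":0,"rz":0,"tx":2,"ty":-6,"tz":0,"gripper":1},{"rx":0,"ry":0,"rz":0,"tx":0,"ty":0,"tz":0,"gripper":1}]'
python3 -m creep '[{"rx":0,"ry":0,"rz":0,"tx":0,"ty":0,"tz":0,"gripper":1},{"rx":0,"ry":0,"rz":0,"tx":0,"ty":0,"tz":0,"gripper":1},{"rx":0,"ry":0,"rz":0,"tx":0,"ty":0,"tz":0,"gripper":1},{"rx":0,"ry":0,"rz":0,"tx":0,"ty":0,"tz":0,"gripper":1},{"rx":0,"ry":0,"rz":0,"tx":0,"ty":0,"tz":0,"gripper":1},{"rx":0,"ry":0,"rz":0,"tx":0,"ty":0,"tz":0,"gripper":1},{"rx":0,"ry":0,"rz":0,"tx":0,"ty":0,"tz":0,"gripper":1},{"rx":0,"ry":0,"rz":0,"tx":0,"ty":0,"tz":0,"gripper":1}]'
python3 - <<'E'
from tipw import *
s,R=st()
o=obs(("wrist","side","top"),("hub_c",)); save(o["wrist"],"w11",(200,150,500,375),2)
E
```

```text
clock: 30.08
position: [622.9, 287.3, 208.7]
orientation: [-0.218, 3.127, 0.004]
wrist_force: [1.3, -0.1, -0.9]
gripper_width: 0.438
grip_force: 60.4
clock: 30.75
position: [524.8, -19.3, 202.8]
orientation: [0.218, -3.132, -0.0]
wrist_force: [0.7, -1.0, -1.5]
gripper_width: 0.44
grip_force: 60.5
clock: 31.42
position: [457.7, -239.3, 202.8]
orientation: [0.211, -3.132, -0.0]
wrist_force: [0.3, 0.6, -2.2]
gripper_width: 0.438
grip_force: 60.6
clock: 32.08
position: [459.5, -236.9, 203.9]
orientation: [-0.219, 3.134, -0.0]
wrist_force: [-0.0, 0.1, -1.6]
gripper_width: 0.44
grip_force: 60.6
t 32.0833 pos [ 459.5 -236.9  203.9] w 0.44 gf 60.55420517921448 F [-0.   0.1 -1.6]
[[-0.99, -0.139, 0.0], [-0.139, 0.99, -0.0], [-0.0, -0.0, -1.0]] [ 0.54  0.38 -0.16  1.85  0.07  0.92  2.06]
wrist reg hub_c 0.62 bbox 269 241 369 356 cen 319.4 297.6 rgb [129. 130. 133.]
wrist reg hub_c 0.6 bbox 284 190 354 246 cen 318.8 218.8 rgb [165. 166. 169.]
wrist tip hub_c [([458.4, -237.6, 163.5], 0.97), ([461.9, -239.4, 42.0], 0.96)]
side reg hub_c 0.75 bbox 295 296 320 322 cen 307.3 309.1 rgb [201. 202. 207.]
side reg hub_c 0.71 bbox 293 266 317 288 cen 302.6 279.7 rgb [179. 180. 186.]
side tip hub_c [([457.2, -236.2, 38.4], 0.89), ([457.7, -235.9, 165.3], 0.49)]
top reg hub_c 0.55 bbox 376 268 389 279 cen 382.5 273.3 rgb [198. 202. 209.]
top reg hub_c 0.44 bbox 366 158 423 187 cen 394.8 172.9 rgb [172. 179. 180.]
top tip hub_c []
```

View pics/w11.png

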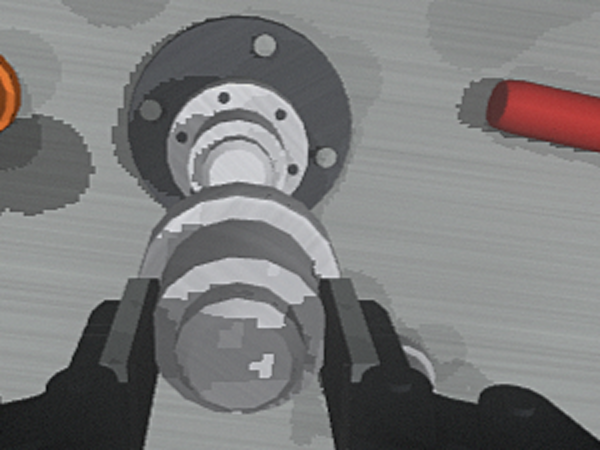

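```bash

python3 -m creep '[{"rx":0,"ry":0,"rz":0,"tx":0,"ty":-0.5,"tz":20,"gripper":1},{"rx":0,"ry":0,"rz":0,"tx":0,"ty":0,"tz":30,"gripper":1},{"rx":0,"ry":0,"rz":0,"tx":0,"ty":0,"tz":20,"gripper":1},{"rx":0,"ry":0,"rz":0,"tx":0,"ty":0,"tz":8,"gripper":1},{"rx":0,"ry":0,"rz":0,"tx":0,"ty":0,"tz":2,"gripper":1},{"rx":0,"ry":0,"rz":0,"tx":0,"ty":0,"tz":0,"gripper":1},{"rx":0,"ry":0,"rz":0,"tx":0,"ty":0,"tz":0,"gripper":1},{"rx":0,"ry":0,"rz":0,"tx":0,"ty":0,"tz":0,"gripper":1}]'
python3 -m creep '[{"rx":0,"ry":0,"rz":0,"tx":0,"ty":0,"tz":2,"gripper":1},{"rx":0,"ry":0,"rz":0,"tx":0,"ty":0,"tz":2,"gripper":1},{"rx":0,"ry":0,"rz":0,"tx":0,"ty":0,"tz":2,"gripper":1},{"rx":0,"ry":0,"rz":0,"tx":0,"ty":0,"tz":2,"gripper":1},{"rx":0,"ry":0,"rz":0,"tx":0,"ty":0,"tz":0,"gripper":1},{"rx":0,"ry":0,"rz":0,"tx":0,"ty":0,"tz":0,"gripper":1},{"rx":0,"ry":0,"rz":0,"tx":0,"ty":0,"tz":0,"gripper":1},{"rx":0,"ry":0,"rz":0,"tx":0,"ty":0,"tz":0,"gripper":1}]'
```

```text
clock: 33.2
position: [460.3, -237.9, 125.1]
orientation: [-0.218, 3.132, -0.002]
wrist_force: [-0.1, -0.2, -0.7]
gripper_width: 0.443
grip_force: 60.6
clock: 33.87
position: [459.5, -237.6, 115.9]
orientation: [-0.218, 3.134, -0.0]
wrist_force: [-0.5, 1.1, -1.5]
gripper_width: 0.439
grip_force: 60.6
```

Engaged with no force. Now the last few millimetres.

```bash

python3 -m creep '[{"rx":0,"ry":0,"rz":0,"tx":0,"ty":0,"tz":2,"gripper":1},{"rx":0,"ry":0,"rz":0,"tx":0,"ty":0,"tz":2,"gripper":1},{"rx":0,"ry":0,"rz":0,"tx":0,"ty":0,"tz":2,"gripper":1},{"rx":0,"ry":0,"rz":0,"tx":0,"ty":0,"tz":0,"gripper":1},{"rx":0,"ry":0,"rz":0,"tx":0,"ty":0,"tz":0,"gripper":1},{"rx":0,"ry":0,"rz":0,"tx":0,"ty":0,"tz":0,"gripper":1},{"rx":0,"ry":0,"rz":0,"tx":0,"ty":0,"tz":0,"gripper":1},{"rx":0,"ry":0,"rz":0,"tx":0,"ty":0,"tz":0,"gripper":1}]'
python3 -c "from h import *;st()"
```

```text
clock: 34.53
position: [459.6, -237.6, 111.6]
orientation: [-0.218, 3.133, -0.002]
wrist_force: [-4.7, 2.3, 19.5]
gripper_width: 0.442
grip_force: 62.8
t 34.5333 pos [ 459.6 -237.6  111.6] w 0.442 gf 62.82786011695862 F [-4.7  2.3 19.5]
[[-0.99, -0.139, 0.001], [-0.139, 0.99, -0.001], [-0.001, -0.001, -1.0]] [ 0.53  0.5  -0.14  1.96  0.11  0.68  2.03]
```

hub_d is home, at 111.6 against a predicted 111.8. I release it and go above the cap.

```bash

python3 -m creep '[{"rx":0,"ry":0,"rz":0,"tx":0,"ty":0,"tz":-2,"gripper":1},{"rx":0,"ry":0,"rz":0,"tx":0,"ty":0,"tz":0,"gripper":0.2},{"rx":0,"ry":0,"rz":0,"tx":0,"ty":0,"tz":0,"gripper":0.2},{"rx":0,"ry":0,"rz":0,"tx":0,"ty":0,"tz":0,"gripper":0.2},{"rx":0,"ry":0,"rz":0,"tx":0,"ty":0,"tz":0,"gripper":0.2},{"rx":0,"ry":0,"rz":0,"tx":0,"ty":0,"tz":-10,"gripper":0.2},{"rx":0,"ry":0,"rz":0,"tx":0,"ty":0,"tz":-30,"gripper":0.2},{"rx":0,"ry":0,"rz":0,"tx":0,"ty":0,"tz":-35,"gripper":0.2}]'
python3 -m creep '[{"rx":0,"ry":0,"rz":0,"tx":-29,"ty":17,"tz":0,"gripper":0.2},{"rx":0,"ry":0,"rz":0,"tx":-29,"ty":17,"tz":0,"gripper":0.2},{"rx":0,"ry":0,"rz":0,"tx":-29,"ty":17,"tz":0,"gripper":0.2},{"rx":0,"ry":0,"rz":0,"tx":-29,"ty":17,"tz":0,"gripper":0.2},{"rx":0,"ry":0,"rz":0,"tx":-28,"ty":17,"tz":0,"gripper":0.2},{"rx":0,"ry":0,"rz":0,"tx":0,"ty":0,"tz":0,"gripper":0.2},{"rx":0,"ry":0,"rz":0,"tx":0,"ty":0,"tz":0,"gripper":0.2},{"rx":0,"ry":0,"rz":0,"tx":0,"ty":0,"tz":0,"gripper":0.2}]'
python3 - <<'E'
from tipw import *
s,R=st()
o=obs(("wrist","top","side"),("cap","hub_c"));p=o["wrist"]; save(p,"w12",(120,100,520,400),2)
print("exp",proj(p,[589.8,-132.4,34]),proj(p,[589.8,-132.4,12]))
E
```

```text
clock: 35.2
position: [458.3, -236.9, 186.6]
orientation: [0.219, -3.13, -0.004]
wrist_force: [0.6, -0.8, 0.1]
gripper_width: 0.804
grip_force: 0.0
clock: 35.87
position: [589.8, -133.7, 187.0]
orientation: [0.219, -3.133, 0.001]
wrist_force: [-0.5, -0.3, -0.7]
gripper_width: 0.8
grip_force: 0.0
t 35.8667 pos [ 589.8 -133.7  187. ] w 0.8 gf 0.0 F [-0.5 -0.3 -0.7]
[[-0.99, -0.139, -0.001], [-0.139, 0.99, -0.0], [0.001, -0.0, -1.0]] [ 0.28  0.53 -0.16  1.64  0.1   0.98  1.8 ]
wrist reg cap 0.96 bbox 296 192 346 248 cen 320.9 220.1 rgb [167. 168. 171.]
wrist reg cap 0.6 bbox 0 0 82 56 cen 42.8 24.2 rgb [152.  82.  34.]
wrist tip cap [([461.1, -373.7, -3.1], 0.59), ([591.0, -133.6, -0.8], 0.55)]
wrist reg hub_c 0.92 bbox 120 0 224 66 cen 177.2 28.0 rgb [134. 135. 137.]
wrist reg hub_c 0.62 bbox 168 0 243 82 cen 219.3 50.0 rgb [135. 136. 139.]
wrist reg hub_c 0.27 bbox 548 59 639 443 cen 608.1 291.7 rgb [10.  8.  8.]
wrist tip hub_c [([459.1, -238.5, 71.8], 0.76)]
top reg cap 0.57 bbox 425 262 443 279 cen 434.0 270.7 rgb [234. 131.  16.]
top tip cap [([458.6, -368.6, -9.2], 0.77)]
top reg hub_c 0.7 bbox 303 273 331 284 cen 317.9 278.2 rgb [197.  39.  34.]
top tip hub_c [([460.0, -241.1, 69.9], 0.39)]
side reg cap 0.96 bbox 303 356 324 380 cen 313.4 368.5 rgb [226. 158.  81.]
side reg cap 0.76 bbox 346 266 363 285 cen 354.7 275.5 rgb [212. 213. 217.]
side tip cap [([585.3, -131.0, -2.9], 0.65), ([457.8, -364.1, 1.4], 0.65), ([432.0, -19.3, 0.4], 0.37)]
side reg hub_c 0.83 bbox 295 305 320 321 cen 307.8 314.2 rgb [174. 176. 182.]
side tip hub_c [([457.0, -236.8, 74.9], 0.74), ([459.9, -235.2, 41.2], 0.58)]
exp [320.46228974 226.41325916] [320.37200448 219.84790492]
```

View pics/w12.png

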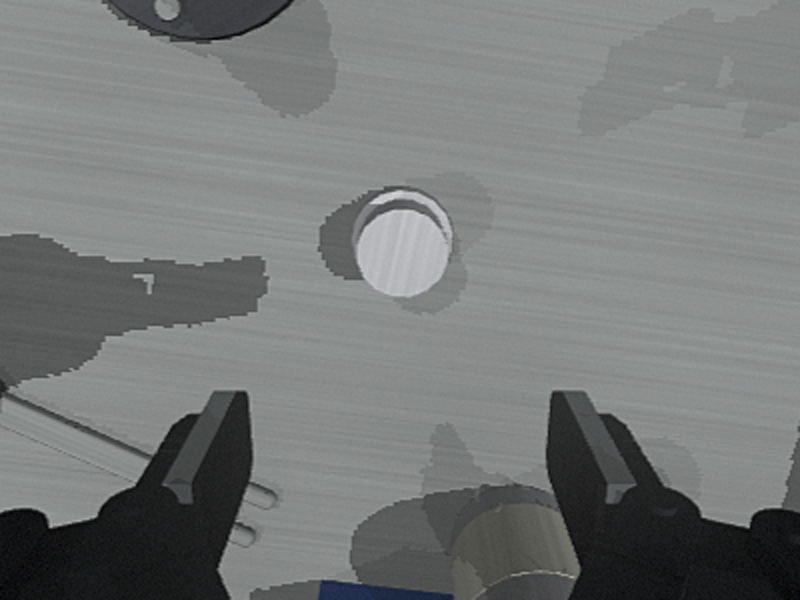

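The cap is upright at pixel (321,226), where I left it. Descending to pick it up.

```bash

python3 -m creep '[{"rx":0,"ry":0,"rz":0,"tx":0,"ty":1.5,"tz":20,"gripper":0.3},{"rx":0,"ry":0,"rz":0,"tx":0,"ty":0,"tz":35,"gripper":0.3},{"rx":0,"ry":0,"rz":0,"tx":0,"ty":0,"tz":35,"gripper":0.3},{"rx":0,"ry":0,"rz":0,"tx":0,"ty":0,"tz":30,"gripper":0.3},{"rx":0,"ry":0,"rz":0,"tx":0,"ty":0,"tz":16,"gripper":0.3},{"rx":0,"ry":0,"rz":0,"tx":0,"ty":0,"tz":10,"gripper":0.3},{"rx":0,"ry":0,"rz":0,"tx":0,"ty":0,"tz":4,"gripper":0.3},{"rx":0,"ry":0,"rz":0,"tx":0,"ty":0,"tz":0,"gripper":0.3}]'
python3 -m creep '[{"rx":0,"ry":0,"rz":0,"tx":0,"ty":0,"tz":0,"gripper":0.3},{"rx":0,"ry":0,"rz":0,"tx":0,"ty":0,"tz":0,"gripper":0.3},{"rx":0,"ry":0,"rz":0,"tx":0,"ty":0,"tz":0,"gripper":1},{"rx":0,"ry":0,"rz":0,"tx":0,"ty":0,"tz":0,"gripper":1},{"rx":0,"ry":0,"rz":0,"tx":0,"ty":0,"tz":0,"gripper":1},{"rx":0,"ry":0,"rz":0,"tx":0,"ty":0,"tz":0,"gripper":1},{"rx":0,"ry":0,"rz":0,"tx":0,"ty":0,"tz":0,"gripper":1},{"rx":0,"ry":0,"rz":0,"tx":0,"ty":0,"tz":0,"gripper":1}]' 60
```

```text
clock: 37.28
position: [590.1, -131.8, 36.5]
orientation: [0.219, -3.133, -0.0]
wrist_force: [0.8, 0.3, 0.2]
gripper_width: 0.699
grip_force: 0.0
clock: 37.95
position: [590.7, -132.1, 38.4]
orientation: [-0.218, 3.132, -0.001]
wrist_force: [-2.3, 0.5, 7.4]
gripper_width: 0.438
grip_force: 59.2
```

```bash

python3 -m creep '[{"rx":0,"ry":0,"rz":0,"tx":0,"ty":0,"tz":-10,"gripper":1},{"rx":0,"ry":0,"rz":0,"tx":0,"ty":0,"tz":-30,"gripper":1},{"rx":0,"ry":0,"rz":0,"tx":0,"ty":0,"tz":-35,"gripper":1},{"rx":0,"ry":0,"rz":0,"tx":0,"ty":0,"tz":-35,"gripper":1},{"rx":0,"ry":0,"rz":0,"tx":0,"ty":0,"tz":-35,"gripper":1},{"rx":0,"ry":0,"rz":0,"tx":0,"ty":0,"tz":-25,"gripper":1},{"rx":0,"ry":0,"rz":0,"tx":0,"ty":0,"tz":-5,"gripper":1},{"rx":0,"ry":0,"rz":0,"tx":0,"ty":0,"tz":0,"gripper":1}]'
python3 -m creep '[{"rx":0,"ry":0,"rz":0,"tx":29,"ty":-17,"tz":0,"gripper":1},{"rx":0,"ry":0,"rz":0,"tx":29,"ty":-17,"tz":0,"gripper":1},{"rx":0,"ry":0,"rz":0,"tx":29,"ty":-17,"tz":0,"gripper":1},{"rx":0,"ry":0,"rz":0,"tx":29,"ty":-17,"tz":0,"gripper":1},{"rx":0,"ry":0,"rz":0,"tx":20,"ty":-13,"tz":0,"gripper":1},{"rx":0,"ry":0,"rz":0,"tx":8,"ty":-5,"tz":0,"gripper":1},{"rx":0,"ry":0,"rz":0,"tx":0,"ty":0,"tz":0,"gripper":1},{"rx":0,"ry":0,"rz":0,"tx":0,"ty":0,"tz":0,"gripper":1}]'
python3 -m creep '[{"rx":0,"ry":0,"rz":0,"tx":0,"ty":0,"tz":0,"gripper":1},{"rx":0,"ry":0,"rz":0,"tx":0,"ty":0,"tz":0,"gripper":1},{"rx":0,"ry":0,"rz":0,"tx":0,"ty":0,"tz":0,"gripper":1},{"rx":0,"ry":0,"rz":0,"tx":0,"ty":0,"tz":0,"gripper":1},{"rx":0,"ry":0,"rz":0,"tx":0,"ty":0,"tz":0,"gripper":1},{"rx":0,"ry":0,"rz":0,"tx":0,"ty":0,"tz":0,"gripper":1},{"rx":0,"ry":0,"rz":0,"tx":0,"ty":0,"tz":0,"gripper":1},{"rx":0,"ry":0,"rz":0,"tx":0,"ty":0,"tz":0,"gripper":1}]'
python3 - <<'E'
from tipw import *
s,R=st()
o=obs(("wrist","side"),("hub_d","cap")); save(o["wrist"],"w13",(200,150,500,375),2)
E
```

```text
clock: 38.62
position: [590.9, -132.1, 214.6]
orientation: [-0.218, 3.13, -0.002]
wrist_force: [0.6, 0.2, -1.9]
gripper_width: 0.437
grip_force: 60.4
clock: 39.28
position: [459.5, -236.5, 211.1]
orientation: [0.218, -3.133, -0.002]
wrist_force: [0.0, 0.5, -1.3]
gripper_width: 0.439
grip_force: 60.5
clock: 39.95
position: [459.5, -237.0, 211.9]
orientation: [-0.219, 3.134, -0.0]
wrist_force: [0.4, 0.2, -1.7]
gripper_width: 0.442
grip_force: 60.5
t 39.95 pos [ 459.5 -237.   211.9] w 0.442 gf 60.47752261161804 F [ 0.4  0.2 -1.7]
[[-0.99, -0.139, 0.0], [-0.139, 0.99, -0.0], [-0.0, -0.0, -1.0]] [ 0.54  0.37 -0.16  1.84  0.07  0.94  2.06]
wrist reg hub_d 0.56 bbox 285 188 353 227 cen 319.7 202.0 rgb [156. 157. 160.]
wrist reg hub_d 0.55 bbox 287 201 350 250 cen 318.6 226.1 rgb [160. 161. 164.]
wrist reg hub_d 0.2 bbox 98 0 240 77 cen 175.5 33.7 rgb [128. 134. 132.]
wrist tip hub_d [([457.5, -238.4, 69.6], 0.76)]
wrist reg cap 0.87 bbox 155 170 212 221 cen 184.0 196.0 rgb [190. 107.  49.]
wrist reg cap 0.69 bbox 266 157 374 253 cen 320.5 195.7 rgb [80. 82. 85.]
wrist reg cap 0.64 bbox 285 188 352 227 cen 318.8 202.0 rgb [158. 159. 161.]
wrist tip cap [([464.8, -371.6, -2.8], 0.64)]
side reg hub_d 0.73 bbox 294 304 320 321 cen 307.3 313.9 rgb [171. 172. 178.]
side reg hub_d 0.57 bbox 296 288 317 312 cen 306.6 300.3 rgb [197. 198. 203.]
side tip hub_d [([456.2, -236.4, 75.5], 0.77), ([461.3, -235.8, 39.4], 0.73), ([570.4, 238.7, 3.0], 0.56)]
side reg cap 0.57 bbox 303 356 323 380 cen 313.3 368.6 rgb [225. 153.  75.]
side reg cap 0.54 bbox 295 304 320 321 cen 307.5 313.9 rgb [170. 172. 178.]
side tip cap [([457.0, -367.3, -0.0], 0.88)]
```

View pics/w13.png

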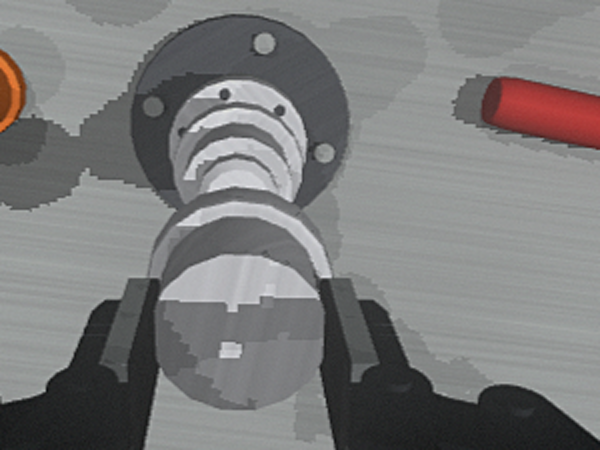

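The cap is held upright above the two stacked hubs. Descending onto them.

```bash

python3 -m creep '[{"rx":0,"ry":0,"rz":0,"tx":0,"ty":-0.5,"tz":15,"gripper":1},{"rx":0,"ry":0,"rz":0,"tx":0,"ty":0,"tz":20,"gripper":1},{"rx":0,"ry":0,"rz":0,"tx":0,"ty":0,"tz":12,"gripper":1},{"rx":0,"ry":0,"rz":0,"tx":0,"ty":0,"tz":6,"gripper":1},{"rx":0,"ry":0,"rz":0,"tx":0,"ty":0,"tz":0,"gripper":1},{"rx":0,"ry":0,"rz":0,"tx":0,"ty":0,"tz":0,"gripper":1},{"rx":0,"ry":0,"rz":0,"tx":0,"ty":0,"tz":0,"gripper":1},{"rx":0,"ry":0,"rz":0,"tx":0,"ty":0,"tz":0,"gripper":1}]'
python3 -m creep '[{"rx":0,"ry":0,"rz":0,"tx":0,"ty":0,"tz":2,"gripper":1},{"rx":0,"ry":0,"rz":0,"tx":0,"ty":0,"tz":2,"gripper":1},{"rx":0,"ry":0,"rz":0,"tx":0,"ty":0,"tz":2,"gripper":1},{"rx":0,"ry":0,"rz":0,"tx":0,"ty":0,"tz":2,"gripper":1},{"rx":0,"ry":0,"rz":0,"tx":0,"ty":0,"tz":0,"gripper":1},{"rx":0,"ry":0,"rz":0,"tx":0,"ty":0,"tz":0,"gripper":1},{"rx":0,"ry":0,"rz":0,"tx":0,"ty":0,"tz":0,"gripper":1},{"rx":0,"ry":0,"rz":0,"tx":0,"ty":0,"tz":0,"gripper":1}]'
```

```text
clock: 41.12
position: [460.0, -237.8, 159.8]
orientation: [-0.218, 3.133, -0.001]
wrist_force: [-0.3, -0.0, -0.7]
gripper_width: 0.438
grip_force: 60.5
clock: 41.78
position: [459.5, -237.6, 150.9]
orientation: [-0.218, 3.134, -0.0]
wrist_force: [0.6, -0.2, -1.8]
gripper_width: 0.437
grip_force: 60.5
```

```bash

python3 -m creep '[{"rx":0,"ry":0,"rz":0,"tx":0,"ty":0,"tz":2,"gripper":1},{"rx":0,"ry":0,"rz":0,"tx":0,"ty":0,"tz":2,"gripper":1},{"rx":0,"ry":0,"rz":0,"tx":0,"ty":0,"tz":2,"gripper":1},{"rx":0,"ry":0,"rz":0,"tx":0,"ty":0,"tz":0,"gripper":1},{"rx":0,"ry":0,"rz":0,"tx":0,"ty":0,"tz":0,"gripper":1},{"rx":0,"ry":0,"rz":0,"tx":0,"ty":0,"tz":0,"gripper":1},{"rx":0,"ry":0,"rz":0,"tx":0,"ty":0,"tz":0,"gripper":1},{"rx":0,"ry":0,"rz":0,"tx":0,"ty":0,"tz":0,"gripper":1}]'
python3 -c "from h import *;st()"
```

```text
clock: 42.45
position: [459.8, -237.7, 146.3]
orientation: [-0.218, 3.133, -0.002]
wrist_force: [-3.8, 1.8, 14.2]
gripper_width: 0.438
grip_force: 62.3
t 42.45 pos [ 459.8 -237.7  146.3] w 0.438 gf 62.27061867713928 F [-3.8  1.8 14.2]
[[-0.99, -0.139, 0.001], [-0.139, 0.99, -0.001], [-0.001, -0.001, -1.0]] [ 0.53  0.45 -0.15  1.92  0.09  0.77  2.04]
```

The cap is home, at 146.3 against a predicted 146.4. I release, retreat and check the whole scene.

```bash

python3 -m creep '[{"rx":0,"ry":0,"rz":0,"tx":0,"ty":0,"tz":-2,"gripper":1},{"rx":0,"ry":0,"rz":0,"tx":0,"ty":0,"tz":0,"gripper":0.2},{"rx":0,"ry":0,"rz":0,"tx":0,"ty":0,"tz":0,"gripper":0.2},{"rx":0,"ry":0,"rz":0,"tx":0,"ty":0,"tz":0,"gripper":0.2},{"rx":0,"ry":0,"rz":0,"tx":0,"ty":0,"tz":0,"gripper":0.2},{"rx":0,"ry":0,"rz":0,"tx":0,"ty":0,"tz":-10,"gripper":0.2},{"rx":0,"ry":0,"rz":0,"tx":0,"ty":0,"tz":-30,"gripper":0.2},{"rx":0,"ry":0,"rz":0,"tx":0,"ty":0,"tz":-35,"gripper":0.2}]'
python3 -m creep '[{"rx":0,"ry":0,"rz":0,"tx":-35,"ty":10,"tz":-10,"gripper":0.2},{"rx":0,"ry":0,"rz":0,"tx":-35,"ty":10,"tz":0,"gripper":0.2},{"rx":0,"ry":0,"rz":0,"tx":-35,"ty":10,"tz":0,"gripper":0.2},{"rx":0,"ry":0,"rz":0,"tx":-35,"ty":10,"tz":0,"gripper":0.2},{"rx":0,"ry":0,"rz":0,"tx":-20,"ty":10,"tz":0,"gripper":0.2},{"rx":0,"ry":0,"rz":0,"tx":0,"ty":0,"tz":0,"gripper":0.2},{"rx":0,"ry":0,"rz":0,"tx":0,"ty":0,"tz":0,"gripper":0.2},{"rx":0,"ry":0,"rz":0,"tx":0,"ty":0,"tz":0,"gripper":0.2}]'
python3 - <<'E'
from h import *
st()
P=[bot.read_camera(n) for n in("side","top","wrist")]
for p in P:
    for q in("lid_handle","cap","hub_c","tin","glass","screwdriver","wrench","disc_stack"):
        print(q,[(np.round(x["xyz"]).tolist(),round(x["confidence"],2)) for x in bot.tip_of(q,p)[:3]])
a=P[0]["image"][60:420,190:470]; b=P[2]["image"][0:360,60:340]
cv2.imwrite("pics/fin.png",cv2.resize(np.hstack([a,b])[:,:,::-1],(800,514)))
E
```

```text
clock: 43.12
position: [458.3, -237.0, 221.6]
orientation: [0.219, -3.13, -0.004]
wrist_force: [0.9, -1.0, 0.6]
gripper_width: 0.799
grip_force: 0.0
clock: 43.78
position: [610.2, -166.5, 232.0]
orientation: [0.218, -3.133, 0.001]
wrist_force: [-0.4, 0.3, -0.5]
gripper_width: 0.806
grip_force: 0.0
t 43.7833 pos [ 610.2 -166.5  232. ] w 0.806 gf 0.0 F [-0.4  0.3 -0.5]
[[-0.99, -0.138, -0.001], [-0.138, 0.99, -0.001], [0.001, -0.001, -1.0]] [ 0.33  0.53 -0.17  1.5   0.09  1.12  1.85]
lid_handle [([731.0, -269.0, 5.0], 0.73), ([758.0, -43.0, 0.0], 0.44)]
cap [([459.0, -369.0, -1.0], 0.75), ([455.0, -237.0, 107.0], 0.59)]
hub_c [([459.0, -236.0, 73.0], 0.76), ([458.0, -236.0, 41.0], 0.64)]
tin [([758.0, -43.0, -0.0], 0.79)]
glass [([322.0, -355.0, 3.0], 0.89)]
screwdriver [([434.0, -20.0, -1.0], 0.75)]
wrench [([731.0, -272.0, 2.0], 0.58), ([557.0, 346.0, 76.0], 0.41)]
disc_stack [([596.0, -453.0, 2.0], 0.74)]
lid_handle [([545.0, 429.0, 326.0], 0.98)]
cap [([463.0, -368.0, -5.0], 0.71), ([552.0, 351.0, 78.0], 0.22)]
hub_c []
tin [([757.0, -43.0, 2.0], 0.91)]
glass [([328.0, -355.0, 1.0], 0.75)]
screwdriver [([438.0, -16.0, -2.0], 0.95), ([554.0, 346.0, 77.0], 0.65)]
wrench []
disc_stack [([604.0, -455.0, -2.0], 0.66)]
lid_handle [([439.0, -19.0, 5.0], 0.32)]
cap []
hub_c []
tin [([752.0, -46.0, 3.0], 0.7)]
glass []
screwdriver [([438.0, -20.0, 2.0], 0.9)]
wrench [([731.0, -269.0, 1.0], 0.89)]
disc_stack [([598.0, -454.0, -2.0], 0.92)]
```

View pics/fin.png

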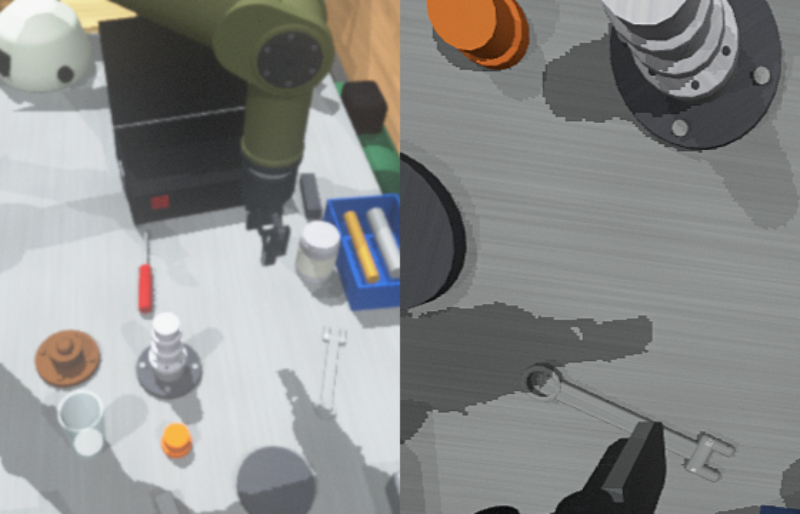

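The stack stands straight at (165,345) in the side crop, with cap origin z of about 107. The lid handle at z 326 means the lid rests on its stop, and the other things are where they were.

```bash
python3 -c "from cell import bot; print(bot.sign_off())"
```

```text
the job is handed in; nothing more can be done
None
```

The job is handed in at about 44 s on the robot's clock: lid open on its stop, the two hubs present (62 mm, then 52 mm flange) seated home on the steel stand with the aluminium cap on top, and the other things on the bench unmoved in the final pictures.

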